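# Clear the pile off the book, each thing to its own mat

## Task

The yellow book is buried under a pile: a remote control with an ink bottle and a stamp pad on it, and a rubber stamp on the pad. Take the pile apart and stand the stamp on the round blue coaster, the ink bottle on the square cork coaster, and lay the stamp pad and the remote lengthwise on the green mat and the long grey mat, each centred and right way up. Never tip the bottle or the stamp over, and leave the book and the striped mug where they are.

Things in the scene. Friction and masses are not known exactly. Their poses are not given: they have to be found in the camera images.
- book: Closed yellow book in front, under the pile (another yellow book far back on the desk is mere background), loose, 190 (x) x 130 (y, from -67 to +63) x 28 mm high, about 0.45 kg, lying on the desk with its x axis roughly ahead of the robot. It carries the pile and stays where it is. Origin: centre of its underside.
- remote: Dark grey remote control, 192 (x) x 48 (y) x 19 mm high, about 0.11 kg, lying on the book along it; at the start it carries the stamp pad about 42 mm to -x of its middle and the ink bottle about 52 mm to +x (its top is very slightly domed along its length). Grasp it across its 48 mm at the middle. Goes on the grey mat. Origin: centre of its underside; z up.
- ink_pad: Flat dark green tin stamp pad with a pale label, 62 (x) x 92 (y) x 18 mm high, 70 g, lying on the remote with its long y axis along the remote, so its 62 mm width overhangs the remote by 7 mm each side. Grasp it across its 62 mm. Goes on the green mat. Origin: centre of its underside; z up.
- stamp: Rubber stamp, 50 g: a pale wooden base 28 (x) x 56 (y) x 12 mm high with a dark red turned round handle on it, 18 mm thick from 12 to 34 mm and up to 25 mm thick from 34 to 67 mm height; it stands on the stamp pad. Grasp the handle, about 50 mm above its underside. Goes on the blue coaster. Origin: centre of its underside; z up.
- ink_bottle: Square dark blue ink bottle with a pale label and a round black cap (fixed), about 0.14 kg: body 51 x 51 x 42 mm high, cap 36 mm across up to 62 mm height; it stands on the remote, leaning up to 3 degrees (a like bottle far back on the desk is background). Grasp the body across its flat sides. Goes on the cork coaster. Origin: centre of its underside; z up.
- grey_mat: Long grey felt mat, 216 (x) x 72 (y) x 3 mm thick, fixed to the desk; place of the remote, the remote's length along the mat's x. Origin: centre of its underside, on the desk (its top is 3 mm above).
- green_mat: Green rectangular mat with a yellow seam, 120 (x) x 90 (y) x 3 mm thick, fixed; place of the stamp pad, whose long y axis lies along the mat's x. Origin: centre of its underside.
- cork_coaster: Square brown cork coaster, 90 x 90 x 3 mm thick, fixed; place of the ink bottle. Origin: centre of its underside.
- blue_coaster: Round blue felt coaster with a white seam, 90 mm across, 3 mm thick, fixed; place of the rubber stamp. Origin: centre of its underside.
- mug: White mug with dark stripes, loose bystander behind the work, 86 mm across and 90 mm high, handle to its -y; leave it alone. Origin: on its underside, 16 mm from the cup's axis towards the handle.
Mind the look-alikes: they are no part of the job. There is more than one size of the stamp; the one meant has the size given above. Several things have the shape of the blue_coaster; the one meant has the colours described above.

How it is judged:
By the outcome, as a careful person would: the job done as asked, in the order asked, and still so for the second after the job is handed in, with the robot touching nothing.
It also fails if it takes over 128 s, if anything falls off the work surface, if the arm or the gripper's body presses on something with over 40 N, if the wrist force passes 120 N, or if a joint passes its speed limit or range.

## Robot

A 6-joint arm with a two-finger parallel gripper is mounted at the origin on a cart in front of the work surface, level with it; the furniture and walls round the work are solid. World frame = base frame: x ahead of the robot, y to its left, z up, the work surface at z = 0. Lengths are in m, angles in rad, forces in N, time in s.
With the tool pointing down it reaches from about 0.35 to 0.775 m from the base axis. Payload 7.3 kg.
Tool frame: the origin (TCP) lies at the very end of the fingers, on their centre line; the grasp point (between the pads) lies 19 mm behind it (robot.tcp_to_grasp is the z of the grasp point in the tool frame, in m); z points along the fingers, y is the line along which they close (so a half turn about z gives the same grasp; the last joint's range is limited). The gripper opens to 92 mm and grips with 3 to 60 N. Pads are 19 mm wide; open, the fingers measure 130 mm over their backs; the gripper's body (75 mm by 190 mm) begins 47 mm behind the grasp point.
Start: joints at [1.102, 0.342, 1.524, -0, 1.275, -0.146], TCP at [0.167, 0.498, 0.197] pointing down, gripper open.
Joint ranges: [-2.53, 2.53], [-0.77, 2.02], [0.04, 2.7], [-1, 4.14], [0.28, 2.66], [-3.11, 3.11]. Speed limits (rad/s): [2.57, 2.57, 3.14, 3.14, 3.14, 3.14].

## Interface

Orientations are given as [roll, pitch, yaw] about the fixed x, y, z axes, in that order (R = Rz(yaw) Ry(pitch) Rx(roll)).
In Python, from cell import monitor, read_camera, get_calibration, job, robot gives the robot as it stands. The module is installed in compiled form; this text tells all that it offers.
- The arm moves only by the tool send_rows, never from a script. Its argument "targets" is a list of rows, each an object with "translation": the shift along the tool's x, y, z in cm, a list of three; "spin": the turn about the tool's z in degrees; "jaw": the opening, from 0 (shut) to 1 (fully open). A call has exactly 5 rows; each row is the pose to reach, as a shift and turn from the pose commanded when the call began, along the tool's axes at that moment; what a row does not reach only later rows make up. A row lasts 1/10 s, in which the tool goes at most 50 mm and 8.59 degrees, less where a joint would pass 70% of its speed; a pose out of reach is approached as far as the arm can. A call with a gripper value outside its range is refused whole. The fingers move at their own pace and stop on an object; "force" is the grip in N (left out, the last holds). Time passes only in rows, so rows that repeat a pose let the fingers close, or fill a call up. It gives the time, the measured TCP pose, the force, the opening and the grip force at its end, in the units of the state.
- monitor.observe(): the state, without advancing time (a new reading comes with each control period).
- read_camera(name): name is "side" or "top"; returns (picture, depth): 400x640x3 uint8, red, green, blue; 400x640 float32, m along the optical axis (not along the pixel's ray), 0 where there is no reading.
- get_calibration(name): a dict with "intrinsics" (3x3 intrinsics, pixels), "origin" and "orientation" of the camera in the world. Camera axes: x right, y up, looking along -z (the intrinsics and any distortion apply to the point x, -y, -z); pixel columns grow to the right and rows downward; lengths in m; the calibration is good to about 2 mm. A picture is of the moment at which its call begins. get_calibration takes no time and is no camera call.
- job.hand_in(): hands the job in; it is judged then, once.
The state is a dict: "time": time; "qpos": joint angles; "qvel": joint speeds; "joint_efforts": joint torques, N m; "tool_pos": TCP position; "tool_rot": TCP orientation; "contact_force": force on the tool from outside, world axes, zero at the start; "torque": the same for the moment, N m; "opening": finger opening in m; "grip_force": force on a finger pad.
Only numpy, scipy, OpenCV 4.12 (cv2) and the standard library are available. Lean on these libraries where they do the work, as an engineer would, in place of code of your own. Each camera call takes 0.05 s, during which the arm holds its last target. There are 200 camera calls.

## Working session

There is one attempt and no reset: what is moved stays moved. The work goes in short steps, Python scripts to look and compute and a tool call to move; the robot and the scene stay as the last step left them, time stands still between calls to the robot, and variables do not carry over. Pictures are saved under pics/ and viewed, at most 14 in all, crops included, and the job is handed in when it is done.

Besides the shell and the picture viewer there is one more tool, called after "Call:" as name([rows], argument=value, ...), one row to a line, values as JSON. send_rows: Moves the arm, as the interface text tells. Its arguments: {"type":"object","properties":{"targets":{"type":"array"},"force":{"type":"number"}},"required":["targets"]}

```bash
mkdir -p pics
cat > h.py <<'E'
import numpy as np, cv2
from cell import monitor, read_camera, get_calibration, job, robot
def shot(n,tag):
    p,d=read_camera(n); cv2.imwrite(f'pics/{tag}.png',p[:,:,::-1]); np.savez(f'pics/{tag}.npz',p=p,d=d); return p,d
def cloud(n,d):
    c=get_calibration(n);K=np.array(c['intrinsics']);R=np.array(c['orientation']);o=np.array(c['origin'])
    if R.shape!=(3,3):
        from scipy.spatial.transform import Rotation as Q
        R=Q.from_euler('xyz',R).as_matrix()
    v,u=np.mgrid[:d.shape[0],:d.shape[1]]
    x=(u-K[0,2])/K[0,0]*d;y=(v-K[1,2])/K[1,1]*d
    return np.stack([x,-y,-d],-1)@R.T+o
E
python3 - <<'E'
from h import *
for n in('top','side'):
    c=get_calibration(n);print(n,c)
    p,d=shot(n,n+'0')
print(monitor.observe())
E
```

```text
top {'intrinsics': array([[372.45712435,   0.        , 314.8256406 ],
       [  0.        , 372.45712435, 202.06791714],
       [  0.        ,   0.        ,   1.        ]]), 'origin': array([0.50960245, 0.02059685, 1.1825403 ]), 'orientation': array([ 2.69327948e-02, -6.27920973e-04, -1.55569136e+00])}
side {'intrinsics': array([[442.69218036,   0.        , 321.45982681],
       [  0.        , 442.69218036, 194.14349668],
       [  0.        ,   0.        ,   1.        ]]), 'origin': array([ 0.19856473, -0.96730232,  0.47789355]), 'orientation': array([ 1.20721372,  0.01526915, -0.35032282])}
{'time': 0.1, 'qpos': array([ 1.10202199e+00,  3.42665901e-01,  1.52490505e+00, -8.62698505e-06,
        1.27536977e+00, -1.45986181e-01]), 'qvel': array([-1.48240666e-03, -1.23032283e-03, -1.39445446e-03, -9.93725013e-05,
        2.77235333e-04,  1.44682984e-03]), 'joint_efforts': array([ 2.01902323e-03, -4.32001591e+01, -2.44696337e+01,  7.19021377e-02,
        5.25810686e-02,  9.63775278e-06]), 'tool_pos': array([0.16633449, 0.49754602, 0.19611354]), 'tool_rot': array([-3.14025773e+00, -1.87938462e-04,  2.81880689e+00]), 'contact_force': array([-0.17929825,  0.58291974,  0.82678541]), 'torque': array([0.00445042, 0.00514613, 0.04189747]), 'grip_force': 0.0, 'opening': 0.09241285600880814}
```

View pics/top0.png

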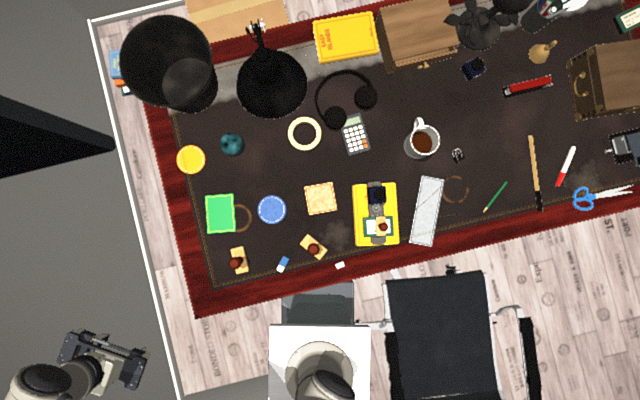

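View pics/side0.png

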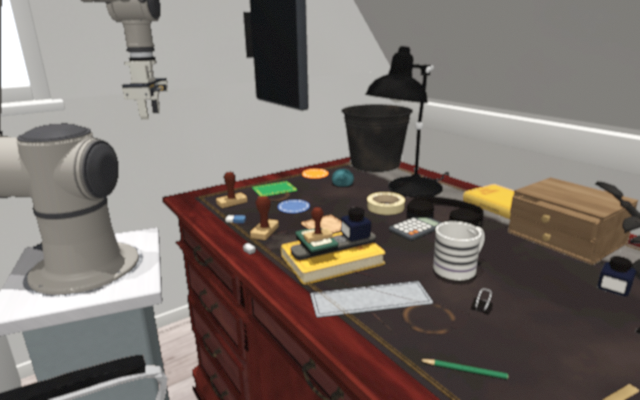

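The top view shows the pile at about (377,214): stamp at (382,227), bottle at (376,195). The mats are grey (426,211), cork (320,198), blue (271,209) and green (220,213), with spare stamps at (313,247) and (238,260). The side view shows the same pile at (330,240).

```bash
cat >> h.py <<'E'
def rays(n,uv,z):
    c=get_calibration(n);K=np.array(c['intrinsics']);o=np.array(c['origin'])
    from scipy.spatial.transform import Rotation as Q
    R=Q.from_euler('xyz',c['orientation']).as_matrix()
    uv=np.atleast_2d(np.asarray(uv,float)); q=np.c_[(uv-K[:2,2])/[K[0,0],K[1,1]],np.ones(len(uv))]*[1,-1,-1]
    w=q@R.T; return o+w*((z-o[2])/w[:,2])[:,None]
def rect(n,mask,z):
    m=mask.astype(np.uint8); cs,_=cv2.findContours(m,cv2.RETR_EXTERNAL,cv2.CHAIN_APPROX_NONE)
    c=max(cs,key=cv2.contourArea); f=np.zeros_like(m); cv2.drawContours(f,[c],-1,1,-1)
    v,u=np.nonzero(f); P=rays(n,np.c_[u,v],z)[:,:2]
    (cx,cy),(w,h),a=cv2.minAreaRect((P*1000).astype(np.float32))
    C=np.cov(P.T); e,V=np.linalg.eigh(C); 
    return dict(cen=P.mean(0).round(4),rc=(round(cx,1),round(cy,1)),wh=(round(w,1),round(h,1)),ang=round(a,1),pa=round(np.degrees(np.arctan2(V[1,1],V[0,1]))%180,1),sd=np.sqrt(e*12).round(4),n=len(P))
def box(shape,u0,v0,u1,v1):
    b=np.zeros(shape,bool); b[v0:v1,u0:u1]=1; return b
E
python3 - <<'E'
from h import *
z=np.load('pics/top0.npz');p,d=z['p'],z['d']
hsv=cv2.cvtColor(p,cv2.COLOR_RGB2HSV).astype(int);H,S,V=[hsv[...,i] for i in range(3)]
W=cloud('top',d);s=d.shape
print('desk z',np.median(W[170:185,330:360,2]),W[225:235,345:350,2])
print('grey',rect('top',box(s,405,168,450,252)&(V>110)&(S<70),.003))
print('green',rect('top',box(s,198,188,240,238)&(S>90)&(H>40)&(H<80)&(V>90),.003))
print('cork',rect('top',box(s,300,178,342,220)&(V>130),.003))
print('blue',rect('top',box(s,252,190,292,228)&(V>100)&(H>95)&(H<135),.003))
print('book',rect('top',box(s,345,175,405,255)&(S>150)&(H>18)&(H<35)&(V>130),.028))
Z=W[...,2]; b=box(s,345,175,405,255)
for lo,hi in((.015,.035),(.04,.055),(.058,.07),(.075,.1),(.1,.125),(.125,.15)):
    m=b&(Z>lo)&(Z<hi); print(lo,hi,m.sum(),W[m].mean(0).round(4)); 
    if m.sum()>8: print(rect('top',m,(lo+hi)/2))
big=cv2.resize(p[170:260,335:450,::-1],None,fx=6.5,fy=6.5,interpolation=cv2.INTER_CUBIC);cv2.imwrite('pics/c0.png',big)
q=np.load('pics/side0.npz')['p'];cv2.imwrite('pics/c1.png',cv2.resize(q[180:320,220:440,::-1],None,fx=3.6,fy=3.6,interpolation=cv2.INTER_CUBIC))
E
```

```text
desk z 0.00020216709589515602 [[ 2.27387338e-03  5.59500978e-04  7.11165147e-04  1.11443341e-03
  -2.07374636e-03]
 [ 1.58333716e-03 -2.09902672e-03  1.79703963e-03 -1.49415100e-03
   3.50424104e-03]
 [-1.95127317e-03 -2.67089884e-03  1.56650234e-03 -9.46315945e-05
   1.72900755e-03]
 [ 2.18639468e-03  1.82026327e-04 -1.06795360e-03 -1.34961479e-03
   5.03135276e-03]
 [-8.99504821e-04 -5.08295140e-04 -2.76018017e-03  1.20788118e-03
   1.50954189e-03]
 [ 4.05601458e-04  2.59094907e-03 -2.69279746e-03  3.64168866e-04
   2.60454890e-03]
 [ 1.30467793e-03 -2.32743164e-03  4.12730204e-03 -8.85523239e-04
   2.60080957e-03]
 [-6.30130442e-04 -3.75688444e-03 -1.87203138e-03 -1.66191269e-04
   4.37460631e-03]
 [-2.36612169e-03  1.26105990e-03 -1.05047606e-03  3.56204014e-04
   1.06268606e-03]
 [ 5.34951126e-03  1.02555664e-03  2.14437952e-03  4.04651126e-04
   8.02253812e-07]]
grey {'cen': array([ 0.5197, -0.3332]), 'rc': (520.0, -333.2), 'wh': (75.0, 218.3), 'ang': 79.6, 'pa': np.float64(169.7), 'sd': array([0.0749, 0.2186]), 'n': 1631}
green {'cen': array([0.502 , 0.3203]), 'rc': (502.0, 32
[... 1054 characters left out ...]
469.1, -168.6), 'wh': (61.6, 91.8), 'ang': 4.0, 'pa': np.float64(92.9), 'sd': array([0.0654, 0.1055]), 'n': 441}
0.075 0.1 258 [ 0.5392 -0.1617  0.084 ]
{'cen': array([ 0.5631, -0.1614]), 'rc': (562.9, -161.3), 'wh': (51.8, 52.6), 'ang': 5.0, 'pa': np.float64(124.7), 'sd': array([0.051 , 0.0531]), 'n': 313}
0.1 0.125 134 [ 0.5532 -0.1645  0.1095]
{'cen': array([ 0.5632, -0.1626]), 'rc': (563.0, -162.4), 'wh': (31.7, 31.6), 'ang': 0.6, 'pa': np.float64(113.2), 'sd': array([0.0307, 0.0311]), 'n': 120}
0.125 0.15 50 [ 0.4708 -0.1737  0.1287]
{'cen': array([ 0.4711, -0.1722]), 'rc': (470.5, -171.9), 'wh': (19.4, 21.8), 'ang': 34.4, 'pa': np.float64(107.8), 'sd': array([0.0184, 0.0215]), 'n': 51}
```

View pics/c0.png

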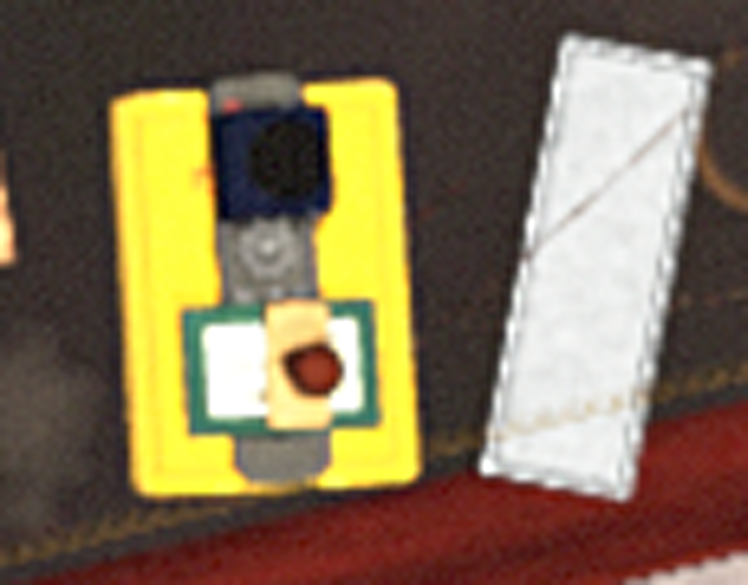

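View pics/c1.png

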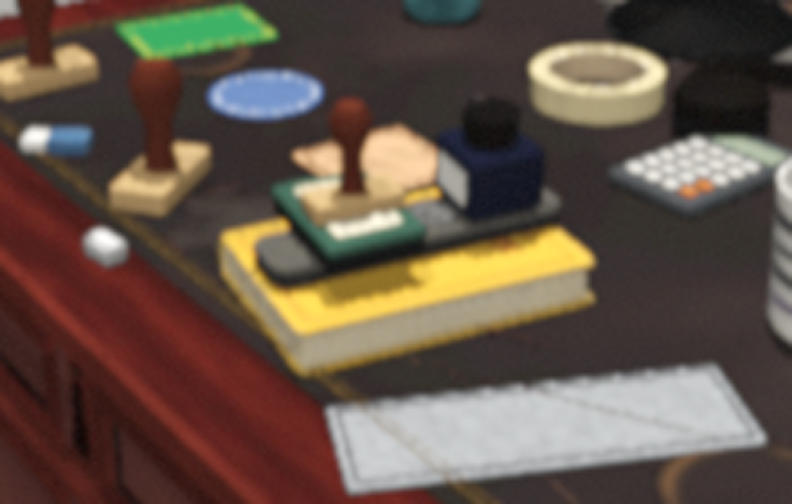

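The crops show the pad lying across the remote, not along it as the text says. Its 62 mm side is along world x, at about (0.469,-0.167), with the stamp handle at about (0.471,-0.172). The bottle is near (0.563,-0.162) and the remote runs along x. I'll start moving.

Call:
send_rows([
  {"translation": [-2,-1,-1],"spin": -3,"jaw": 1},
  {"translation": [-6,-3,-2.5],"spin": -8,"jaw": 1},
  {"translation": [-10.5,-5.5,-4],"spin": -13,"jaw": 1},
  {"translation": [-15,-8,-4.4],"spin": -18.5,"jaw": 1},
  {"translation": [-18,-9.6,-4.4],"spin": -18.5,"jaw": 1},
])

```text
time: 0.6
tool_pos: [0.3082, 0.348, 0.2414]
tool_rot: [3.141, 0.001, -3.139]
contact_force: [-0.0, 0.4, -0.5]
opening: 0.0918
grip_force: 0.0
```

```bash
cat >> h.py <<'E'
def go(x,y,z,yaw=None):
    s=monitor.observe();p=s['tool_pos'];r=s['tool_rot']
    from scipy.spatial.transform import Rotation as Q
    R=Q.from_euler('xyz',r).as_matrix()
    t=(np.array([x,y,z])-p)@R*100
    sp=None if yaw is None else ((np.degrees(r[2])-yaw+90)%180-90)
    print('pos',p.round(4),'rot',np.degrees(r).round(2),'t',s['time'],'q',s['qpos'].round(2),'open',round(s['opening'],4),'grip',round(s['grip_force'],1),'F',s['contact_force'].round(1)); print('-> tool cm',t.round(2),'spin',sp)
E
python3 -c "
from h import *
go(.471,-.171,.2,180)"
```

```text
pos [0.3082 0.348  0.2414] rot [ 1.7997e+02  7.0000e-02 -1.7987e+02] t 0.6 q [ 0.68  0.2   1.6  -0.    1.34 -0.89] open 0.0918 grip 0.0 F [-0.   0.4 -0.5]
-> tool cm [-16.15 -51.94   4.13] spin 0.13481439254906036
```

Call:
send_rows([
  {"translation": [-3,-3,0],"spin": 0,"jaw": 1},
  {"translation": [-6,-7,0],"spin": 0,"jaw": 1},
  {"translation": [-9,-11,0],"spin": 0,"jaw": 1},
  {"translation": [-12,-15,0],"spin": 0,"jaw": 1},
  {"translation": [-15,-19,0],"spin": 0,"jaw": 1},
])

```text
time: 1.1
tool_pos: [0.4575, 0.1579, 0.2406]
tool_rot: [3.141, -0.0, -3.142]
contact_force: [0.7, 0.9, 0.4]
opening: 0.0916
grip_force: 0.0
```

Call:
send_rows([
  {"translation": [0,-4.5,0],"spin": 0,"jaw": 1},
  {"translation": [0,-9,0],"spin": 0,"jaw": 1},
  {"translation": [0,-13.5,0],"spin": 0,"jaw": 1},
  {"translation": [0,-18,0],"spin": 0,"jaw": 1},
  {"translation": [0,-22,0],"spin": 0,"jaw": 1},
])

```text
time: 1.6
tool_pos: [0.4563, -0.0622, 0.2405]
tool_rot: [3.141, -0.0, 3.141]
contact_force: [0.4, 0.7, -0.4]
opening: 0.092
grip_force: 0.0
```

Call:
send_rows([
  {"translation": [0,-4,0],"spin": 0,"jaw": 1},
  {"translation": [0,-7,0],"spin": 0,"jaw": 1},
  {"translation": [0,-9,0],"spin": 0,"jaw": 0.6},
  {"translation": [0,-9.5,0],"spin": 0,"jaw": 0.6},
  {"translation": [0,-9.5,0],"spin": 0,"jaw": 0.6},
])

```text
time: 2.1
tool_pos: [0.4566, -0.1553, 0.2403]
tool_rot: [3.141, -0.001, 3.14]
contact_force: [-0.9, 1.3, 0.3]
opening: 0.0722
grip_force: 0.0
```

Run:
```python
from h import *
go(.471,-.171,.096,180)
# stamp position from side view: red handle & two-view crossing
q=np.load('pics/side0.npz');p=q['p'];hsv=cv2.cvtColor(p,cv2.COLOR_RGB2HSV).astype(int);H,S,V=[hsv[...,i] for i in range(3)]
W=cloud('side',q['d'])
m=box(H.shape,300,200,335,236)&((H<10)|(H>170))&(S>80)
v,u=np.nonzero(m);print('n',len(u),u.min(),u.max(),v.min(),v.max(),W[m].mean(0))
# top part of handle
t=m&(W[...,2]>.1);v,u=np.nonzero(t);print(W[t].mean(0),W[t].min(0),W[t].max(0))
from scipy.spatial.transform import Rotation as Q
s=np.array([u.mean(),v.mean()])
A0,A1=rays('side',s,.2)[0],rays('side',s,.0)[0]
q=np.load('pics/top0.npz');p=q['p'];hsv=cv2.cvtColor(p,cv2.COLOR_RGB2HSV).astype(int);H,S,V=[hsv[...,i] for i in range(3)]
Wt=cloud('top',q['d']); m=box(H.shape,370,215,395,240)&(Wt[...,2]>.107)
v,u=np.nonzero(m);print('top blob',len(u),u.mean(),v.mean(),Wt[m].mean(0))
B0,B1=rays('top',(u.mean(),v.mean()),.2)[0],rays('top',(u.mean(),v.mean()),0)[0]
a=A1-A0;b=B1-B0
k=np.linalg.lstsq(np.c_[a,-b],B0-A0,rcond=None)[0]
print('cross',A0+k[0]*a,B0+k[1]*b)
# stamp base, tan colour
m=box(H.shape,370,212,395,242)&(S>50)&(H>8)&(H<24)&(V>130)&(Wt[...,2]>.06)&(Wt[...,2]<.1);print('base',rect('top',m,.077))
```

```text
pos [ 0.4566 -0.1553  0.2403] rot [ 1.7996e+02 -4.0000e-02  1.7993e+02] t 2.1 q [-0.49  0.23  1.56  0.    1.35 -2.06] open 0.0722 grip 0.0 F [-0.9  1.3  0.3]
-> tool cm [-1.45 -1.58 14.43] spin -0.07191456963050769
n 192 310 323 206 232 [ 0.48051863 -0.1494647   0.09987962]
[ 0.46709746 -0.18911378  0.12163436] [ 0.19856473 -0.96730232  0.10045122] [ 0.48357252 -0.17003157  0.47789355]
top blob 69 382.81159420289856 226.59420289855072 [ 0.47308177 -0.16263999  0.18847488]
cross [ 0.47181232 -0.17546128  0.11536649] [ 0.47109946 -0.17522349  0.11534858]
base {'cen': array([ 0.4855, -0.1766]), 'rc': (483.4, -177.6), 'wh': (17.7, 38.0), 'ang': 53.8, 'pa': np.float64(135.5), 'sd': array([0.0151, 0.0361]), 'n': 42}
```

Call:
send_rows([
  {"translation": [-1,-1.2,0],"spin": 0,"jaw": 0.6},
  {"translation": [-1.5,-1.9,2],"spin": 0,"jaw": 0.6},
  {"translation": [-1.5,-1.9,5],"spin": 0,"jaw": 0.6},
  {"translation": [-1.5,-1.9,8],"spin": 0,"jaw": 0.6},
  {"translation": [-1.5,-1.9,10],"spin": 0,"jaw": 0.6},
])

```text
time: 2.6
tool_pos: [0.4711, -0.1721, 0.1388]
tool_rot: [3.14, -0.002, -3.14]
contact_force: [-0.1, -0.1, -1.1]
opening: 0.055
grip_force: 0.0
```

Call:
send_rows([
  {"translation": [0,0,1.5],"spin": 0,"jaw": 0.6},
  {"translation": [0,0,3],"spin": 0,"jaw": 0.6},
  {"translation": [0,0,4],"spin": 0,"jaw": 0.6},
  {"translation": [0,0,4.4],"spin": 0,"jaw": 0.6},
  {"translation": [0,0,4.4],"spin": 0,"jaw": 0.6},
])

```text
time: 3.1
tool_pos: [0.4718, -0.1736, 0.0966]
tool_rot: [3.141, -0.001, -3.141]
contact_force: [-0.2, 0.3, 0.3]
opening: 0.0548
grip_force: 0.0
```

Run:
```python
from h import *
shot('side','s1');p,d=shot('top','t1')
go(.4714,-.174,.096,180)
q=cv2.imread('pics/s1.png');cv2.imwrite('pics/c2.png',cv2.resize(q[160:290,250:420],None,fx=4.5,fy=4.5,interpolation=cv2.INTER_CUBIC))
```

```text
pos [ 0.4723 -0.1742  0.0973] rot [-1.7998e+02  6.0000e-02 -1.7998e+02] t 3.2 q [-0.51  0.41  1.73  0.    1.01 -2.08] open 0.0551 grip 0.0 F [0.6 0.2 0.2]
-> tool cm [0.09 0.02 0.13] spin 0.020061856658742272
```

View pics/c2.png

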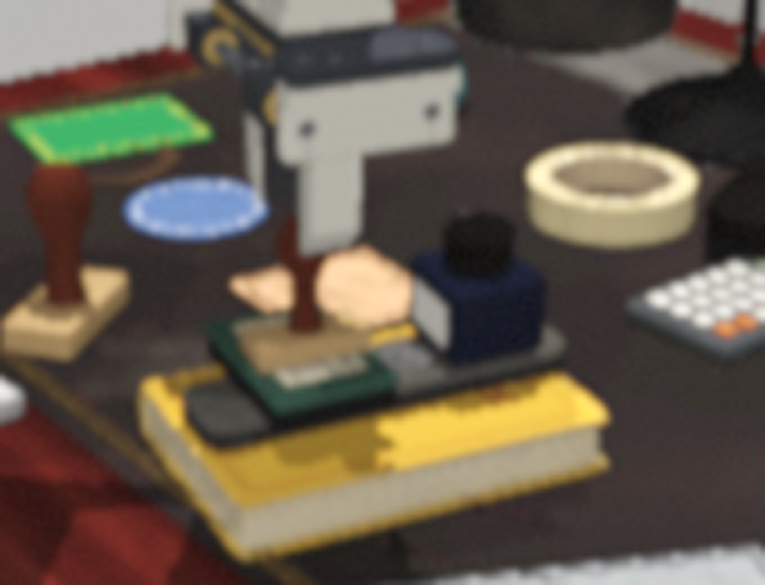

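The finger straddles the handle. It looks offset at (332,200) against (303,300), but that is parallax. Closing.

Call:
send_rows([
  {"translation": [0,0,0],"spin": 0,"jaw": 0.45},
  {"translation": [0,0,0],"spin": 0,"jaw": 0.35},
  {"translation": [0,0,0],"spin": 0,"jaw": 0.2},
  {"translation": [0,0,0],"spin": 0,"jaw": 0.1},
  {"translation": [0,0,0],"spin": 0,"jaw": 0.1},
], force=15)

```text
time: 3.7
tool_pos: [0.4718, -0.1742, 0.0968]
tool_rot: [3.142, 0.0, -3.142]
contact_force: [0.2, 0.1, 0.0]
opening: 0.0201
grip_force: 0.1
```

Call:
send_rows([
  {"translation": [0,0,0],"spin": 0,"jaw": 0.1},
  {"translation": [0,0,0],"spin": 0,"jaw": 0.1},
  {"translation": [0,0,-0.5],"spin": 0,"jaw": 0.1},
  {"translation": [0,0,-1.5],"spin": 0,"jaw": 0.1},
  {"translation": [0,0,-3],"spin": 0,"jaw": 0.1},
])

```text
time: 4.2
tool_pos: [0.4714, -0.174, 0.1271]
tool_rot: [3.141, -0.001, -3.142]
contact_force: [0.3, 0.1, 0.5]
opening: 0.0149
grip_force: 12.8
```

Run:
```python
from h import *
go(.5172,.1573,.16,180)
```

```text
pos [ 0.4714 -0.174   0.1271] rot [ 1.7995e+02 -7.0000e-02 -1.8000e+02] t 4.2 q [-0.51  0.37  1.69  0.    1.08 -2.08] open 0.0149 grip 12.8 F [0.3 0.1 0.5]
-> tool cm [-4.58 33.13 -3.27] spin 0.004125577540321501
```

Run:
```python
from h import *
p,d=shot('side','s2');p2,d2=shot('top','t2')
a=cv2.resize(p[160:280,270:390,::-1],None,fx=3.3,fy=4.5,interpolation=cv2.INTER_CUBIC)
b=cv2.resize(p2[175:265,340:430,::-1],None,fx=4.4,fy=6,interpolation=cv2.INTER_CUBIC)
cv2.imwrite('pics/c3.png',np.hstack([a,b]))
```

```text
(no output)
```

View pics/c3.png

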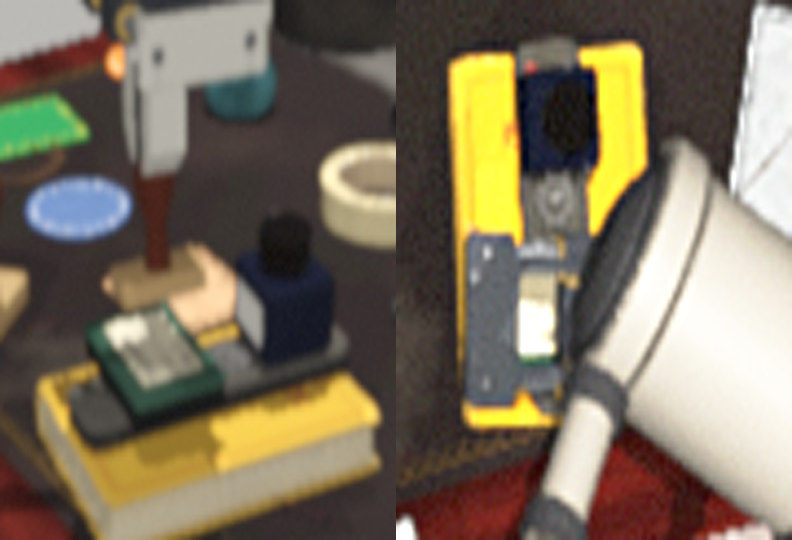

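The stamp is lifted level and clear of the pad. The grip may be higher on the handle than planned, so I'll measure where the underside hangs.

Run:
```python
from h import *
q=np.load('pics/s2.npz');p,d=q['p'],q['d'];W=cloud('side',d)
hsv=cv2.cvtColor(p,cv2.COLOR_RGB2HSV).astype(int);H,S,V=[hsv[...,i] for i in range(3)]
b=box(H.shape,300,208,335,236)&(H>6)&(H<25)&(S>60)&(d>0)&(abs(W[...,1]+.18)<.035)
P=W[b];print(b.sum(),P.min(0),P.max(0));
for lo in np.arange(.08,.14,.005):
    m=(P[:,2]>lo)&(P[:,2]<lo+.005)
    if m.sum()>2: print(round(lo,3),m.sum(),P[m].min(0).round(3),P[m].max(0).round(3))
b=box(H.shape,305,195,330,222)&((H<8)|(H>170))&(S>90)&(d>0);P=W[b];P=P[P[:,1]<-.1]
print('handle',P.mean(0),P.min(0),P.max(0)); go(.4714,-.174,.127)
```

```text
295 [ 0.44447305 -0.19322737  0.05970518] [ 0.50139277 -0.14960478  0.13188216]
0.09 31 [ 0.445 -0.192  0.091] [ 0.5   -0.17   0.095]
0.095 64 [ 0.444 -0.193  0.095] [ 0.501 -0.164  0.1  ]
0.1 141 [ 0.445 -0.193  0.1  ] [ 0.501 -0.163  0.105]
0.105 32 [ 0.453 -0.191  0.105] [ 0.5   -0.165  0.109]
0.11 6 [ 0.465 -0.183  0.11 ] [ 0.479 -0.176  0.113]
0.115 4 [ 0.466 -0.18   0.117] [ 0.475 -0.175  0.119]
0.12 5 [ 0.466 -0.182  0.121] [ 0.474 -0.175  0.125]
handle [ 0.46927272 -0.18213188  0.13418299] [ 0.45887843 -0.18887347  0.10799901] [ 0.48163488 -0.17064932  0.15301998]
pos [ 0.4732 -0.1749  0.129 ] rot [-179.88    0.22 -179.99] t 4.3 q [-0.51  0.37  1.69  0.    1.08 -2.08] open 0.0151 grip 12.9 F [-0.4 -0.2 -0.2]
-> tool cm [0.18 0.09 0.2 ] spin None
```

Call:
send_rows([
  {"translation": [0,0,-1],"spin": 0,"jaw": 0.1},
  {"translation": [0,0.7,-2.5],"spin": 0,"jaw": 0.1},
  {"translation": [0,2.5,-3.5],"spin": 0,"jaw": 0.1},
  {"translation": [-0.2,5,-4],"spin": 0,"jaw": 0.1},
  {"translation": [-0.6,8,-4],"spin": 0,"jaw": 0.1},
], force=20)

```text
time: 4.8
tool_pos: [0.478, -0.094, 0.1677]
tool_rot: [-3.141, 0.001, 3.14]
contact_force: [0.9, 1.1, -1.5]
opening: 0.0145
grip_force: 17.2
```

Call:
send_rows([
  {"translation": [-0.6,3.2,0],"spin": 0,"jaw": 0.1},
  {"translation": [-1.4,6.5,0],"spin": 0,"jaw": 0.1},
  {"translation": [-2.2,9.8,0],"spin": 0,"jaw": 0.1},
  {"translation": [-3,13,0],"spin": 0,"jaw": 0.1},
  {"translation": [-3.8,16,0],"spin": 0,"jaw": 0.1},
])

```text
time: 5.3
tool_pos: [0.5157, 0.0673, 0.1669]
tool_rot: [3.141, -0.0, -3.141]
contact_force: [0.1, -1.1, -0.5]
opening: 0.0147
grip_force: 17.2
```

Call:
send_rows([
  {"translation": [-0.2,3,0],"spin": 0,"jaw": 0.1},
  {"translation": [-0.2,5.5,0],"spin": 0,"jaw": 0.1},
  {"translation": [-0.2,7.7,0],"spin": 0,"jaw": 0.1},
  {"translation": [-0.2,8.8,0],"spin": 0,"jaw": 0.1},
  {"translation": [-0.2,9.1,0],"spin": 0,"jaw": 0.1},
])

```text
time: 5.8
tool_pos: [0.5176, 0.1576, 0.1667]
tool_rot: [-3.142, -0.0, -3.14]
contact_force: [0.1, 0.3, -0.1]
opening: 0.014
grip_force: 17.2
```

Run:
```python
from h import *
p,d=shot('side','s3');W=cloud('side',d)
go(.5172,.1573,.06,180)
hsv=cv2.cvtColor(p,cv2.COLOR_RGB2HSV).astype(int);H,S,V=[hsv[...,i] for i in range(3)]
b=(H>6)&(H<25)&(S>60)&(d>0)&(abs(W[...,1]-.157)<.04)&(abs(W[...,0]-.517)<.05)&(W[...,2]>.09)&(W[...,2]<.16)
P=W[b];print(b.sum(),np.percentile(P,[2,50,98],axis=0).round(4))
```

```text
pos [0.5177 0.1572 0.1667] rot [-1.7999e+02 -1.0000e-02 -1.7994e+02] t 5.85 q [ 0.15  0.4   1.53 -0.    1.22 -1.42] open 0.0142 grip 17.2 F [-0.2  0.1 -0.9]
-> tool cm [4.000e-02 1.000e-02 1.067e+01] spin 0.06031667267524199
100 [[0.4922 0.1386 0.1352]
 [0.5162 0.1433 0.142 ]
 [0.5422 0.1618 0.1485]]
```

Call:
send_rows([
  {"translation": [0,0,2],"spin": 0,"jaw": 0.1},
  {"translation": [0,0,5],"spin": 0,"jaw": 0.1},
  {"translation": [0,0,8],"spin": 0,"jaw": 0.1},
  {"translation": [0,0,10.5],"spin": 0,"jaw": 0.1},
  {"translation": [0,0,11.8],"spin": 0,"jaw": 0.1},
])

```text
time: 6.35
tool_pos: [0.5166, 0.1552, 0.0466]
tool_rot: [-3.141, -0.003, 3.14]
contact_force: [-0.0, 0.2, -0.7]
opening: 0.0147
grip_force: 17.2
```

Call:
send_rows([
  {"translation": [0,0,0.2],"spin": 0,"jaw": 0.1},
  {"translation": [0,0,0.4],"spin": 0,"jaw": 0.1},
  {"translation": [0,0,0.5],"spin": 0,"jaw": 0.1},
  {"translation": [0,0,0.6],"spin": 0,"jaw": 0.1},
  {"translation": [0,0,0.6],"spin": 0,"jaw": 0.1},
])

```text
time: 6.85
tool_pos: [0.5181, 0.1568, 0.0433]
tool_rot: [3.141, 0.001, -3.141]
contact_force: [-1.1, 0.0, 0.6]
opening: 0.0141
grip_force: 17.2
```

Run:
```python
from h import *
p,d=shot('side','s4');go(.5172,.1573,.034,180)
cv2.imwrite('pics/c4.png',cv2.resize(p[160:250,230:350,::-1],None,fx=5,fy=5,interpolation=cv2.INTER_CUBIC))
```

```text
pos [0.5181 0.1568 0.0432] rot [ 1.7999e+02  5.0000e-02 -1.7999e+02] t 6.9 q [ 0.15  0.54  1.68  0.    0.92 -1.42] open 0.0143 grip 17.2 F [ 0.6  0.5 -1. ]
-> tool cm [0.09 0.05 0.92] spin 0.00510042311344705
```

View pics/c4.png

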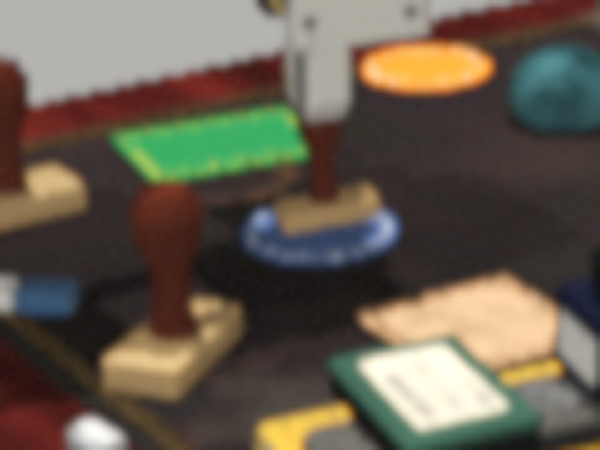

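The stamp base at (330,208) hovers just above the blue coaster at (320,235). I'll lower it until it touches.

Call:
send_rows([
  {"translation": [0,0,0.1],"spin": 0,"jaw": 0.1},
  {"translation": [0,0,0.2],"spin": 0,"jaw": 0.1},
  {"translation": [0,0,0.3],"spin": 0,"jaw": 0.1},
  {"translation": [0,0,0.4],"spin": 0,"jaw": 0.1},
  {"translation": [0,0,0.4],"spin": 0,"jaw": 0.1},
])

```text
time: 7.4
tool_pos: [0.5176, 0.1568, 0.0385]
tool_rot: [3.142, -0.0, -3.142]
contact_force: [0.8, 0.9, -0.2]
opening: 0.0144
grip_force: 17.2
```

Call:
send_rows([
  {"translation": [0,0,0.1],"spin": 0,"jaw": 0.1},
  {"translation": [0,0,0.2],"spin": 0,"jaw": 0.1},
  {"translation": [0,0,0.2],"spin": 0,"jaw": 0.1},
  {"translation": [0,0,0.2],"spin": 0,"jaw": 0.1},
  {"translation": [0,0,0.2],"spin": 0,"jaw": 0.1},
])

```text
time: 7.9
tool_pos: [0.5184, 0.1568, 0.0371]
tool_rot: [3.141, 0.001, -3.142]
contact_force: [1.9, -0.6, 2.9]
opening: 0.0138
grip_force: 18.2
```

Run:
```python
from h import *
go(.5172,.1573,.034,180)
```

```text
pos [0.5184 0.1568 0.0371] rot [ 1.7999e+02  8.0000e-02 -1.8000e+02] t 7.9 q [ 0.15  0.55  1.68 -0.    0.91 -1.42] open 0.0138 grip 18.2 F [ 1.9 -0.6  2.9]
-> tool cm [0.12 0.05 0.31] spin 0.0013620899248962814
```

Contact at 2.9 N. Releasing.

Call:
send_rows([
  {"translation": [0,0,0],"spin": 0,"jaw": 0.2},
  {"translation": [0,0,0],"spin": 0,"jaw": 0.3},
  {"translation": [0,0,0],"spin": 0,"jaw": 0.45},
  {"translation": [0,0,0],"spin": 0,"jaw": 0.6},
  {"translation": [0,0,0],"spin": 0,"jaw": 0.6},
])

```text
time: 8.4
tool_pos: [0.5174, 0.1568, 0.0364]
tool_rot: [-3.142, -0.001, -3.141]
contact_force: [-0.3, 0.4, 1.0]
opening: 0.0464
grip_force: 0.0
```

Call:
send_rows([
  {"translation": [0,0,0],"spin": 0,"jaw": 0.6},
  {"translation": [0,0,-2],"spin": 0,"jaw": 0.6},
  {"translation": [0,0,-5],"spin": 0,"jaw": 0.6},
  {"translation": [0,0,-10],"spin": 0,"jaw": 1},
  {"translation": [0,0,-14.5],"spin": 0,"jaw": 1},
])

```text
time: 8.9
tool_pos: [0.5174, 0.1567, 0.1833]
tool_rot: [3.142, -0.001, -3.142]
contact_force: [1.1, -0.9, 0.6]
opening: 0.0666
grip_force: 0.0
```

Call:
send_rows([
  {"translation": [0,3,-1],"spin": 0,"jaw": 1},
  {"translation": [4,6,-1],"spin": 0,"jaw": 1},
  {"translation": [8,10,-1],"spin": 0,"jaw": 1},
  {"translation": [12,14,-1],"spin": 0,"jaw": 1},
  {"translation": [12,14,-1],"spin": 0,"jaw": 1},
])

```text
time: 9.4
tool_pos: [0.3943, 0.2992, 0.1919]
tool_rot: [3.141, -0.001, -3.138]
contact_force: [1.0, 0.1, 0.2]
opening: 0.0918
grip_force: 0.0
```

Run:
```python
from h import *
p,d=shot('top','t5');p2,d2=shot('side','s5');go(.5172,.1573,.034,180)
W=cloud('top',d);Z=np.where(d>0,W[...,2],0);b=box(d.shape,345,175,405,255)
hsv=cv2.cvtColor(p,cv2.COLOR_RGB2HSV).astype(int);H,S,V=[hsv[...,i] for i in range(3)]
print('pad',rect('top',b&(Z>.054)&(Z<.072)&(W[...,0]<.52),.064))
print('bottle all',rect('top',b&(Z>.073),.089))
m=b&(Z>.1);print('cap',rect('top',m,.109),W[m].mean(0))
m=b&(Z>.075)&(Z<.1)&(V<90);print('body',rect('top',b&(Z>.076)&(Z<.1),.089))
m=box(d.shape,250,180,300,235)&(Z>.045);print('stamp handle',W[m].mean(0),m.sum())
m=box(d.shape,250,180,300,235)&(Z>.008)&(Z<.03)&(S>60)&(H<25);print('stamp base',rect('top',m,.015))
a=cv2.resize(p[170:260,250:410,::-1],None,fx=5,fy=5,interpolation=cv2.INTER_CUBIC);cv2.imwrite('pics/c5.png',a)
```

```text
pos [0.3965 0.2979 0.1919] rot [ 1.7999e+02  1.0000e-02 -1.7979e+02] t 9.5 q [ 0.49  0.29  1.61  0.    1.24 -1.08] open 0.0917 grip 0.0 F [ 0.5 -0.4 -0.9]
-> tool cm [-12.02 -14.11  15.79] spin 0.2094333784023661
pad {'cen': array([ 0.4692, -0.1687]), 'rc': (469.1, -168.6), 'wh': (61.6, 91.8), 'ang': 4.0, 'pa': np.float64(93.7), 'sd': array([0.0623, 0.0924]), 'n': 636}
bottle all {'cen': array([ 0.563 , -0.1612]), 'rc': (562.9, -161.0), 'wh': (51.7, 52.5), 'ang': 5.0, 'pa': np.float64(124.7), 'sd': array([0.0509, 0.053 ]), 'n': 313}
cap {'cen': array([ 0.5633, -0.1631]), 'rc': (563.2, -163.0), 'wh': (31.8, 31.7), 'ang': 0.6, 'pa': np.float64(136.8), 'sd': array([0.0308, 0.0315]), 'n': 121} [ 0.56334078 -0.16339774  0.10734363]
body {'cen': array([ 0.5632, -0.1614]), 'rc': (562.9, -161.2), 'wh': (51.7, 52.1), 'ang': 5.0, 'pa': np.float64(123.7), 'sd': array([0.0511, 0.0523]), 'n': 310}
stamp handle [0.51875369 0.15436429 0.06629566] 59
stamp base {'cen': array([0.5262, 0.1482]), 'rc': (520.4, 154.3), 'wh': (50.2, 25.1), 'ang': 1.0, 'pa': np.float64(13.2), 'sd': array([0.0204, 0.0495]), 'n': 59}
```

View pics/c5.png

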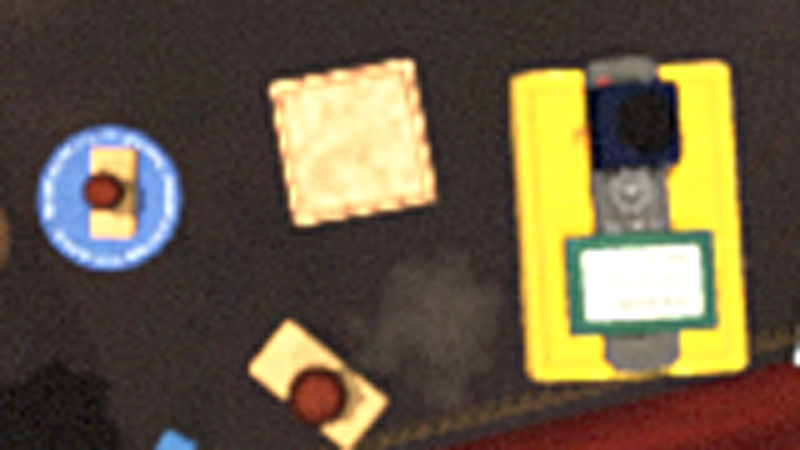

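The stamp stands on the blue coaster, centred at about (103,195) in the crop. Next is the bottle, at (0.563,-0.162) with a yaw of about 5°.

Call:
send_rows([
  {"translation": [-2,-4,0],"spin": 0,"jaw": 1},
  {"translation": [-4,-8.5,0],"spin": 0,"jaw": 1},
  {"translation": [-6,-13,0],"spin": 0,"jaw": 1},
  {"translation": [-8,-17.5,0],"spin": 0,"jaw": 1},
  {"translation": [-10,-22,0],"spin": 0,"jaw": 1},
])

```text
time: 10.0
tool_pos: [0.4991, 0.0731, 0.1917]
tool_rot: [-3.141, 0.001, 3.14]
contact_force: [0.4, 0.7, -0.0]
opening: 0.0917
grip_force: 0.0
```

Call:
send_rows([
  {"translation": [-2,-4.5,0],"spin": 0,"jaw": 1},
  {"translation": [-4,-9,0],"spin": 0,"jaw": 1},
  {"translation": [-5.5,-13.5,0],"spin": 0,"jaw": 1},
  {"translation": [-6.6,-18,0],"spin": 0,"jaw": 1},
  {"translation": [-6.6,-21,0],"spin": 0,"jaw": 1},
])

```text
time: 10.5
tool_pos: [0.5645, -0.1387, 0.191]
tool_rot: [-3.14, 0.0, 3.138]
contact_force: [0.1, 0.5, -0.2]
opening: 0.0914
grip_force: 0.0
```

Call:
send_rows([
  {"translation": [0,-2,0],"spin": -2,"jaw": 1},
  {"translation": [0,-3,0],"spin": -4.8,"jaw": 1},
  {"translation": [0,-3,0],"spin": -4.8,"jaw": 1},
  {"translation": [0,-3,0],"spin": -4.8,"jaw": 1},
  {"translation": [0,-3,0],"spin": -4.8,"jaw": 1},
])

```text
time: 11.0
tool_pos: [0.5638, -0.1631, 0.1916]
tool_rot: [3.141, -0.0, -3.059]
contact_force: [-0.1, 1.1, 0.3]
opening: 0.0914
grip_force: 0.0
```

Run:
```python
from h import *
go(.563,-.162,.052,185)
```

```text
pos [ 0.5638 -0.1631  0.1916] rot [ 179.99   -0.   -175.24] t 11.0 q [-0.41  0.46  1.35  0.    1.33 -2.07] open 0.0914 grip 0.0 F [-0.1  1.1  0.3]
-> tool cm [ 0.07  0.12 13.96] spin -0.24437318658954155
```

Call:
send_rows([
  {"translation": [0.1,0.1,1.5],"spin": 0,"jaw": 1},
  {"translation": [0.1,0.1,4],"spin": 0,"jaw": 1},
  {"translation": [0.1,0.1,7],"spin": 0,"jaw": 1},
  {"translation": [0.1,0.1,9.5],"spin": 0,"jaw": 1},
  {"translation": [0.1,0.1,11],"spin": 0,"jaw": 1},
])

```text
time: 11.5
tool_pos: [0.5619, -0.1611, 0.0797]
tool_rot: [3.14, -0.002, -3.057]
contact_force: [0.0, -0.0, -0.4]
opening: 0.0916
grip_force: 0.0
```

Call:
send_rows([
  {"translation": [0,0,1],"spin": 0,"jaw": 1},
  {"translation": [0,0,2],"spin": 0,"jaw": 1},
  {"translation": [0,0,2.8],"spin": 0,"jaw": 1},
  {"translation": [0,0,2.9],"spin": 0,"jaw": 0.8},
  {"translation": [0,0,2.9],"spin": 0,"jaw": 0.7},
])

```text
time: 12.0
tool_pos: [0.563, -0.1623, 0.053]
tool_rot: [-3.141, 0.0, -3.058]
contact_force: [-0.7, -0.7, 0.2]
opening: 0.0802
grip_force: 0.0
```

Call:
send_rows([
  {"translation": [0,0,0],"spin": 0,"jaw": 0.65},
  {"translation": [0,0,0],"spin": 0,"jaw": 0.6},
  {"translation": [0,0,0],"spin": 0,"jaw": 0.55},
  {"translation": [0,0,0],"spin": 0,"jaw": 0.45},
  {"translation": [0,0,0],"spin": 0,"jaw": 0.4},
], force=20)

```text
time: 12.5
tool_pos: [0.563, -0.1625, 0.0531]
tool_rot: [-3.141, 0.001, -3.058]
contact_force: [-0.1, -0.6, 2.8]
opening: 0.0509
grip_force: 20.0
```

Run:
```python
from h import *
go(.563,-.162,.052,185)
```

```text
pos [ 0.563  -0.1625  0.0531] rot [-1.7997e+02  4.0000e-02 -1.7520e+02] t 12.5 q [-0.41  0.59  1.54 -0.    1.01 -2.07] open 0.0509 grip 20.0 F [-0.1 -0.6  2.8]
-> tool cm [-0.01  0.05  0.11] spin -0.1974796329233186
```

Call:
send_rows([
  {"translation": [0,0,0],"spin": 0,"jaw": 0.4},
  {"translation": [0,0,-0.5],"spin": 0,"jaw": 0.4},
  {"translation": [0,0,-1.5],"spin": 0,"jaw": 0.4},
  {"translation": [0,0,-3],"spin": 0,"jaw": 0.4},
  {"translation": [0,0,-5],"spin": 0,"jaw": 0.4},
], force=25)

```text
time: 13.0
tool_pos: [0.5621, -0.1619, 0.1029]
tool_rot: [3.14, -0.002, -3.058]
contact_force: [1.1, 0.1, -1.9]
opening: 0.0509
grip_force: 25.0
```

Call:
send_rows([
  {"translation": [0,0.5,-1.5],"spin": 0,"jaw": 0.4},
  {"translation": [0,2,-2],"spin": 0,"jaw": 0.4},
  {"translation": [0,4.5,-2],"spin": 0,"jaw": 0.4},
  {"translation": [0,7.5,-2],"spin": -1,"jaw": 0.4},
  {"translation": [0,10.5,-2],"spin": -3,"jaw": 0.4},
])

```text
time: 13.5
tool_pos: [0.5531, -0.0557, 0.1224]
tool_rot: [3.141, -0.001, -3.005]
contact_force: [-0.3, -0.4, -1.2]
opening: 0.0505
grip_force: 25.0
```

Run:
```python
from h import *
go(.5546,.0036,.07,191)
```

```text
pos [ 0.5531 -0.0557  0.1224] rot [ 1.7995e+02 -5.0000e-02 -1.7216e+02] t 13.5 q [-0.24  0.47  1.55  0.    1.13 -1.95] open 0.0505 grip 25.0 F [-0.3 -0.4 -1.2]
-> tool cm [-0.96  5.85  5.25] spin -3.161047833783016
```

Call:
send_rows([
  {"translation": [-0.4,2.5,0],"spin": -1.5,"jaw": 0.4},
  {"translation": [-0.8,4.5,0],"spin": -3.2,"jaw": 0.4},
  {"translation": [-1,5.6,1],"spin": -3.2,"jaw": 0.4},
  {"translation": [-1,5.9,3],"spin": -3.2,"jaw": 0.4},
  {"translation": [-1,5.9,5],"spin": -3.2,"jaw": 0.4},
])

```text
time: 14.0
tool_pos: [0.5553, 0.0032, 0.0715]
tool_rot: [3.141, -0.0, -2.949]
contact_force: [0.1, -1.5, -1.0]
opening: 0.0506
grip_force: 25.0
```

Call:
send_rows([
  {"translation": [0,0,1.5],"spin": 0,"jaw": 0.4},
  {"translation": [0,0,3],"spin": 0,"jaw": 0.4},
  {"translation": [0,0,4.3],"spin": 0,"jaw": 0.4},
  {"translation": [0,0,5],"spin": 0,"jaw": 0.4},
  {"translation": [0,0,5.2],"spin": 0,"jaw": 0.4},
])

```text
time: 14.5
tool_pos: [0.5552, 0.0022, 0.0196]
tool_rot: [3.141, -0.002, -2.95]
contact_force: [-0.0, -0.5, -1.2]
opening: 0.0503
grip_force: 25.0
```

Run:
```python
from h import *
go(.5546,.0036,.009,191)
```

```text
pos [0.5552 0.0022 0.0196] rot [ 1.7996e+02 -1.0000e-01 -1.6902e+02] t 14.5 q [-0.13  0.6   1.65  0.    0.89 -1.9 ] open 0.0503 grip 25.0 F [-0.  -0.5 -1.2]
-> tool cm [0.03 0.15 1.06] spin -0.019233658828397893
```

Call:
send_rows([
  {"translation": [0,0.1,0.3],"spin": 0,"jaw": 0.4},
  {"translation": [0,0.1,0.6],"spin": 0,"jaw": 0.4},
  {"translation": [0,0.1,0.8],"spin": 0,"jaw": 0.4},
  {"translation": [0,0.1,0.9],"spin": 0,"jaw": 0.4},
  {"translation": [0,0.1,0.9],"spin": 0,"jaw": 0.4},
])

```text
time: 15.0
tool_pos: [0.5557, 0.0031, 0.0118]
tool_rot: [3.142, 0.0, -2.95]
contact_force: [-0.2, -0.2, -1.6]
opening: 0.051
grip_force: 25.0
```

Call:
send_rows([
  {"translation": [0,0,0.05],"spin": 0,"jaw": 0.4},
  {"translation": [0,0,0.1],"spin": 0,"jaw": 0.4},
  {"translation": [0,0,0.15],"spin": 0,"jaw": 0.4},
  {"translation": [0,0,0.15],"spin": 0,"jaw": 0.4},
  {"translation": [0,0,0.15],"spin": 0,"jaw": 0.4},
])

```text
time: 15.5
tool_pos: [0.5557, 0.0031, 0.0102]
tool_rot: [3.142, 0.0, -2.95]
contact_force: [-0.7, -0.0, -1.7]
opening: 0.0511
grip_force: 25.0
```

Call:
send_rows([
  {"translation": [0,0,0.05],"spin": 0,"jaw": 0.4},
  {"translation": [0,0,0.1],"spin": 0,"jaw": 0.4},
  {"translation": [0,0,0.15],"spin": 0,"jaw": 0.4},
  {"translation": [0,0,0.15],"spin": 0,"jaw": 0.4},
  {"translation": [0,0,0.15],"spin": 0,"jaw": 0.4},
])

```text
time: 16.0
tool_pos: [0.5561, 0.0033, 0.0098]
tool_rot: [-3.141, 0.001, -2.949]
contact_force: [-2.3, 1.6, 7.0]
opening: 0.0506
grip_force: 25.0
```

Contact at 7 N. Releasing, rising and turning towards the pad.

Call:
send_rows([
  {"translation": [0,0,0],"spin": 0,"jaw": 0.65},
  {"translation": [0,0,0],"spin": 0,"jaw": 0.75},
  {"translation": [0,0,0],"spin": 0,"jaw": 0.85},
  {"translation": [0,0,0],"spin": 0,"jaw": 0.95},
  {"translation": [0,0,0],"spin": 0,"jaw": 1},
])

```text
time: 16.5
tool_pos: [0.5556, 0.0031, 0.0086]
tool_rot: [3.141, -0.0, -2.95]
contact_force: [-0.4, -0.1, -0.3]
opening: 0.0857
grip_force: 0.0
```

Call:
send_rows([
  {"translation": [0,0,-1],"spin": 0,"jaw": 1},
  {"translation": [0,0,-4],"spin": 0,"jaw": 1},
  {"translation": [0,0,-8],"spin": 0,"jaw": 1},
  {"translation": [0,0,-12],"spin": 0,"jaw": 1},
  {"translation": [0,0,-15],"spin": 0,"jaw": 1},
])

```text
time: 17.0
tool_pos: [0.5563, 0.0031, 0.1622]
tool_rot: [-3.141, 0.003, -2.949]
contact_force: [0.9, -0.3, 0.0]
opening: 0.0917
grip_force: 0.0
```

Call:
send_rows([
  {"translation": [2.5,-3,0],"spin": 8,"jaw": 1},
  {"translation": [5,-6,0],"spin": 16,"jaw": 1},
  {"translation": [7.5,-9,0],"spin": 24,"jaw": 1},
  {"translation": [10,-12,0],"spin": 32,"jaw": 1},
  {"translation": [11.8,-15.2,0],"spin": 40,"jaw": 1},
])

```text
time: 17.5
tool_pos: [0.4675, -0.1696, 0.1596]
tool_rot: [3.142, 0.0, 2.63]
contact_force: [-0.0, 0.2, -0.5]
opening: 0.0918
grip_force: 0.0
```

Call:
send_rows([
  {"translation": [0,0,0],"spin": 8,"jaw": 1},
  {"translation": [0,0,0],"spin": 16,"jaw": 1},
  {"translation": [0,0,0],"spin": 24,"jaw": 1},
  {"translation": [0,0,0],"spin": 32,"jaw": 1},
  {"translation": [0,0,0],"spin": 40,"jaw": 1},
])

```text
time: 18.0
tool_pos: [0.4688, -0.1687, 0.1595]
tool_rot: [3.141, 0.001, 1.931]
contact_force: [-0.7, -0.1, -0.2]
opening: 0.0921
grip_force: 0.0
```

Call:
send_rows([
  {"translation": [0,0,0],"spin": 6,"jaw": 1},
  {"translation": [0,0,0],"spin": 12,"jaw": 1},
  {"translation": [0,0,0],"spin": 17,"jaw": 1},
  {"translation": [0,0,0],"spin": 17,"jaw": 1},
  {"translation": [0,0,0],"spin": 17,"jaw": 1},
])

```text
time: 18.5
tool_pos: [0.4689, -0.1686, 0.1592]
tool_rot: [3.141, 0.0, 1.643]
contact_force: [-1.2, -0.4, -0.3]
opening: 0.0916
grip_force: 0.0
```

Run:
```python
from h import *
go(.469,-.1687,.0505,94)
p,d=shot('top','t6');W=cloud('top',d);Z=np.where(d>0,W[...,2],0)
print('cap',[(W[m].mean(0),m.sum()) for m in [box(d.shape,295,170,350,225)&(Z>.05)&(Z<.08)]])
cv2.imwrite('pics/c6.png',cv2.resize(p[160:260,240:420,::-1],None,fx=4,fy=4,interpolation=cv2.INTER_CUBIC))
```

```text
pos [ 0.4689 -0.1686  0.1592] rot [1.7997e+02 1.0000e-02 9.4140e+01] t 18.5 q [-0.5   0.33  1.66  0.    1.16 -0.57] open 0.0916 grip 0.0 F [-1.2 -0.4 -0.3]
-> tool cm [-0.000e+00  1.000e-02  1.087e+01] spin 0.14116648739423
cap [(array([0.55592335, 0.00467416, 0.06446415]), np.int64(112))]
```

View pics/c6.png

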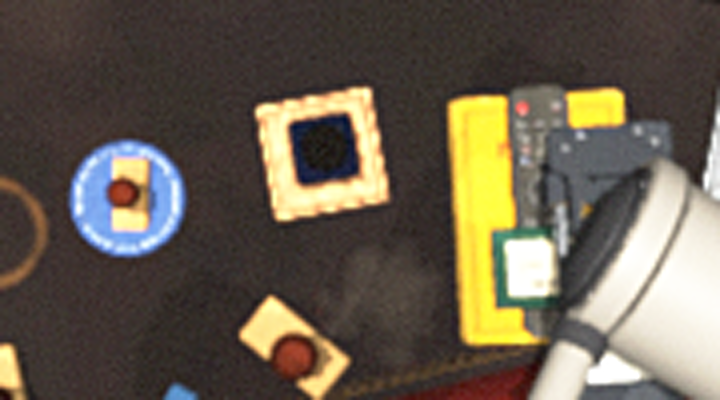

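The bottle stands centred on the cork at (323,147) in the crop. Descending to the pad.

Call:
send_rows([
  {"translation": [0,0,1.5],"spin": 0,"jaw": 1},
  {"translation": [0,0,4],"spin": 0,"jaw": 1},
  {"translation": [0,0,6.5],"spin": 0,"jaw": 1},
  {"translation": [0,0,8.5],"spin": 0,"jaw": 1},
  {"translation": [0,0,9.2],"spin": 0,"jaw": 1},
])

```text
time: 19.05
tool_pos: [0.4678, -0.168, 0.065]
tool_rot: [-3.139, -0.002, 1.642]
contact_force: [0.4, -0.2, 0.1]
opening: 0.0916
grip_force: 0.0
```

Call:
send_rows([
  {"translation": [0,0,0.4],"spin": 0,"jaw": 1},
  {"translation": [0,0,0.8],"spin": 0,"jaw": 1},
  {"translation": [0,0,1.2],"spin": 0,"jaw": 1},
  {"translation": [0,0,1.5],"spin": 0,"jaw": 1},
  {"translation": [0,0,1.5],"spin": 0,"jaw": 0.85},
])

```text
time: 19.55
tool_pos: [0.4688, -0.1686, 0.0517]
tool_rot: [3.142, -0.0, 1.641]
contact_force: [0.3, -0.2, 1.0]
opening: 0.0875
grip_force: 0.0
```

Run:
```python
from h import *
go(.469,-.1687,.051,94)
```

```text
pos [ 0.4688 -0.1686  0.0517] rot [180.    -0.    94.01] t 19.55 q [-0.5   0.47  1.79  0.    0.89 -0.57] open 0.0875 grip 0.0 F [ 0.3 -0.2  1. ]
-> tool cm [-0.01  0.02  0.07] spin 0.012156389614318641
```

Call:
send_rows([
  {"translation": [0,0,0],"spin": 0,"jaw": 0.78},
  {"translation": [0,0,0],"spin": 0,"jaw": 0.72},
  {"translation": [0,0,0],"spin": 0,"jaw": 0.66},
  {"translation": [0,0,0],"spin": 0,"jaw": 0.6},
  {"translation": [0,0,0],"spin": 0,"jaw": 0.5},
], force=20)

```text
time: 20.05
tool_pos: [0.4689, -0.1686, 0.0518]
tool_rot: [3.141, -0.0, 1.641]
contact_force: [-0.2, 0.9, 1.4]
opening: 0.051
grip_force: 0.0
```

Call:
send_rows([
  {"translation": [0,0,0],"spin": 0,"jaw": 0.5},
  {"translation": [0,0,-0.5],"spin": 0,"jaw": 0.5},
  {"translation": [0,0,-1.5],"spin": 0,"jaw": 0.5},
  {"translation": [0,0,-3],"spin": 0,"jaw": 0.5},
  {"translation": [0,0,-4.5],"spin": 0,"jaw": 0.5},
])

```text
time: 20.55
tool_pos: [0.4689, -0.1686, 0.0979]
tool_rot: [3.141, 0.0, 1.641]
contact_force: [-0.2, 0.4, -0.5]
opening: 0.046
grip_force: 0.0
```

Run:
```python
from h import *
p,d=shot('side','s7')
go(.502,.3203,.15,185.5)
cv2.imwrite('pics/c7.png',cv2.resize(p[160:290,250:420,::-1],None,fx=4.5,fy=4.5,interpolation=cv2.INTER_CUBIC))
```

```text
pos [ 0.4703 -0.1693  0.1003] rot [1.7977e+02 1.4000e-01 9.4010e+01] t 20.6 q [-0.5   0.4   1.73  0.    1.01 -0.57] open 0.0457 grip 0.0 F [ 0.9 -1.   2. ]
-> tool cm [48.61  6.6  -5.06] spin 88.50839221815414
```

View pics/c7.png

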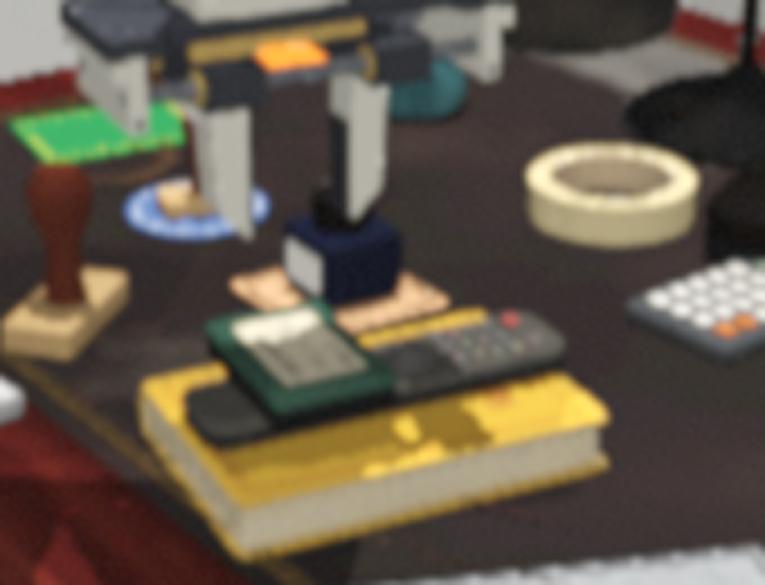

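The lift came up empty. The pad is still on the remote at (300,350), and the fingers closed above it. I'll measure the heights of the fingertips and the pad top.

Run:
```python
from h import *
print({k:getattr(robot,k) for k in dir(robot) if not k.startswith('_')})
q=np.load('pics/s7.npz');d=q['d'];W=cloud('side',d);p=q['p']
for (u0,v0,u1,v1) in((298,185,308,214),(325,180,337,210)):
    for v in range(v0,v1,3): print(v,[tuple(W[v,u].round(3)) for u in range(u0,u1,5)],[p[v,u].mean().round() for u in range(u0,u1,5)])
q=np.load('pics/t5.npz');d=q['d'];Wt=cloud('top',d)
for v in range(217,238,2): print(v,[round(float(Wt[v,u,2])*1000) for u in range(362,396,2)])
```

```text
{'IKError': <class 'cell.IKError'>, 'tcp_to_grasp': -0.0188}
185 [(np.float64(0.424), np.float64(-0.207), np.float64(0.196)), (np.float64(0.442), np.float64(-0.181), np.float64(0.185))] [np.float64(141.0), np.float64(163.0)]
188 [(np.float64(0.431), np.float64(-0.183), np.float64(0.181)), (np.float64(0.442), np.float64(-0.182), np.float64(0.179))] [np.float64(176.0), np.float64(175.0)]
191 [(np.float64(0.431), np.float64(-0.184), np.float64(0.175)), (np.float64(0.442), np.float64(-0.182), np.float64(0.173))] [np.float64(176.0), np.float64(175.0)]
194 [(np.float64(0.431), np.float64(-0.183), np.float64(0.168)), (np.float64(0.441), np.float64(-0.184), np.float64(0.167))] [np.float64(175.0), np.float64(175.0)]
197 [(np.float64(0.43), np.float64(-0.184), np.float64(0.162)), (np.float64(0.442), np.float64(-0.18), np.float64(0.159))] [np.float64(171.0), np.float64(175.0)]
200 [(np.float64(0.43), np.float64(-0.184), np.float64(0.156)), (np.float64(0.44), np.float64(-0.184), np.float64(0.155))] [np.float64(172.0), np.float64(174.0)]
203 [(np.float64(0.43), np.float64(-0.184), np.float64(0.15
[... 3098 characters left out ...]
61, 63, 62, 59, 64, 64, 62, 61, 63, 65, 28]
221 [62, 65, 66, 63, 60, 64, 64, 65, 65, 62, 69, 65, 66, 62, 64, 67, 29]
223 [57, 63, 62, 61, 63, 64, 62, 66, 63, 63, 64, 66, 65, 63, 62, 67, 27]
225 [50, 61, 65, 66, 67, 63, 66, 64, 61, 66, 63, 65, 66, 62, 62, 65, 28]
227 [25, 64, 62, 66, 61, 63, 64, 63, 63, 63, 62, 62, 61, 63, 63, 67, 27]
229 [32, 62, 63, 64, 64, 68, 66, 63, 65, 63, 65, 64, 61, 62, 64, 62, 25]
231 [25, 63, 64, 63, 62, 65, 61, 65, 66, 60, 62, 61, 62, 63, 63, 64, 30]
233 [30, 63, 61, 61, 62, 64, 63, 62, 67, 63, 65, 61, 65, 62, 64, 61, 27]
235 [27, 60, 61, 62, 63, 61, 63, 63, 62, 66, 64, 62, 61, 63, 62, 64, 28]
237 [26, 64, 65, 60, 62, 58, 61, 44, 44, 45, 47, 43, 26, 27, 28, 30, 28]
```

By depth, the fingertips sit about 30 mm above the reported TCP. This also explains the narrow stamp grip. I'll measure the offset precisely.

Run:
```python
from h import *
for tag,box_,tcp,yr in(('s7',(296,170,310,220),.0990,(-.20,-.15)),('s7',(322,170,338,220),.0990,(-.20,-.15)),('s2',(305,160,330,215),.1285,(-.22,-.17)),('s1',(310,170,335,230),.097,(-.25,-.17)),('s4',(280,160,310,200),.0432,(.09,.16))):
    q=np.load(f'pics/{tag}.npz');d=q['d'];W=cloud('side',d);p=q['p'].astype(int)
    m=box(d.shape,*box_)&(p.min(-1)>110)&(p.max(-1)-p.min(-1)<30)&(W[...,1]>yr[0])&(W[...,1]<yr[1])&(d>0)
    P=W[m];lo=P[P[:,2]<P[:,2].min()+.006]
    print(tag,m.sum(),'min z',P[:,2].min().round(4),np.sort(P[:,2])[:6].round(3),'tcp',tcp,'at',lo.mean(0).round(3))
```

```text
s7 231 min z 0.127 [0.127 0.128 0.129 0.13  0.13  0.132] tcp 0.099 at [ 0.442 -0.182  0.13 ]
s7 232 min z 0.1283 [0.128 0.129 0.13  0.13  0.131 0.131] tcp 0.099 at [ 0.498 -0.178  0.131]
s2 228 min z 0.1566 [0.157 0.157 0.157 0.158 0.158 0.159] tcp 0.1285 at [ 0.47  -0.19   0.159]
s1 253 min z 0.1258 [0.126 0.126 0.127 0.128 0.128 0.128] tcp 0.097 at [ 0.469 -0.209  0.129]
s4 128 min z 0.073 [0.073 0.073 0.074 0.075 0.077 0.077] tcp 0.0432 at [0.517 0.141 0.076]
```

The offset is consistent: real fingertip ≈ TCP z + 28 mm. I'll descend again, stepwise, watching the force.

Call:
send_rows([
  {"translation": [0,0,0],"spin": 0,"jaw": 1},
  {"translation": [0,0,0],"spin": 0,"jaw": 1},
  {"translation": [0,0,0],"spin": 0,"jaw": 1},
  {"translation": [0,0,0],"spin": 0,"jaw": 1},
  {"translation": [0,0,0],"spin": 0,"jaw": 1},
])

```text
time: 21.1
tool_pos: [0.4686, -0.1685, 0.0963]
tool_rot: [-3.141, -0.001, 1.641]
contact_force: [0.6, 0.0, 0.3]
opening: 0.0815
grip_force: 0.0
```

Call:
send_rows([
  {"translation": [0,0,1],"spin": 0,"jaw": 1},
  {"translation": [0,0,2.5],"spin": 0,"jaw": 1},
  {"translation": [0,0,4],"spin": 0,"jaw": 1},
  {"translation": [0,0,4.8],"spin": 0,"jaw": 1},
  {"translation": [0,0,5],"spin": 0,"jaw": 1},
])

```text
time: 21.6
tool_pos: [0.4681, -0.1682, 0.0454]
tool_rot: [-3.14, -0.001, 1.641]
contact_force: [0.1, 0.5, 0.8]
opening: 0.0918
grip_force: 0.0
```

Call:
send_rows([
  {"translation": [0,0,0.5],"spin": 0,"jaw": 1},
  {"translation": [0,0,1],"spin": 0,"jaw": 1},
  {"translation": [0,0,1.3],"spin": 0,"jaw": 1},
  {"translation": [0,0,1.5],"spin": 0,"jaw": 1},
  {"translation": [0,0,1.5],"spin": 0,"jaw": 1},
])

```text
time: 22.1
tool_pos: [0.4688, -0.1686, 0.0316]
tool_rot: [-3.141, -0.0, 1.641]
contact_force: [-0.1, -0.8, 0.6]
opening: 0.092
grip_force: 0.0
```

Run:
```python
from h import *
p,d=shot('side','s8');W=cloud('side',d)
go(.469,-.1687,.023,94)
p=p.astype(int)
m=box(d.shape,285,170,340,260)&(p.min(-1)>110)&(p.max(-1)-p.min(-1)<30)&(abs(W[...,1]+.175)<.025)&(d>0)&((abs(W[...,0]-.42)<.025)|(abs(W[...,0]-.525)<.02))
P=W[m]
for s in(P[P[:,0]<.46],P[P[:,0]>.49]): print(len(s),np.sort(s[:,2])[:8].round(3),s[s[:,2]<s[:,2].min()+.006].mean(0))
cv2.imwrite('pics/c8.png',cv2.resize(p[160:290,250:420,::-1].astype(np.uint8),None,fx=4.5,fy=4.5,interpolation=cv2.INTER_CUBIC))
```

```text
pos [ 0.4689 -0.1686  0.0317] rot [179.99  -0.    94.  ] t 22.15 q [-0.5   0.5   1.81  0.    0.84 -0.57] open 0.0917 grip 0.0 F [-0.2 -0.3 -0.2]
-> tool cm [-0.01  0.01  0.87] spin 0.0014520059827987097
629 [0.065 0.067 0.067 0.068 0.068 0.068 0.069 0.069] [ 0.4178726  -0.18303585  0.06766412]
87 [0.062 0.065 0.066 0.066 0.068 0.069 0.071 0.072] [ 0.51896195 -0.17638307  0.06482411]
```

View pics/c8.png

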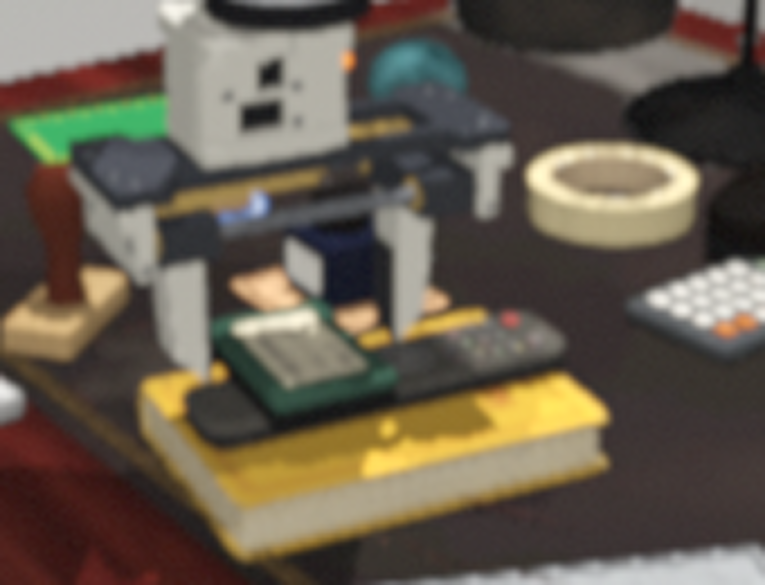

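The fingers at (205,370) and (405,330) straddle the pad, with their tips just at the height of its top. I'll go lower.

Call:
send_rows([
  {"translation": [0,0,0.3],"spin": 0,"jaw": 1},
  {"translation": [0,0,0.6],"spin": 0,"jaw": 1},
  {"translation": [0,0,0.9],"spin": 0,"jaw": 1},
  {"translation": [0,0,1.1],"spin": 0,"jaw": 1},
  {"translation": [0,0,1.1],"spin": 0,"jaw": 1},
])

```text
time: 22.65
tool_pos: [0.4686, -0.1685, 0.0203]
tool_rot: [-3.141, -0.0, 1.641]
contact_force: [0.3, 0.0, -0.6]
opening: 0.0923
grip_force: 0.0
```

Call:
send_rows([
  {"translation": [0,0,0.1],"spin": 0,"jaw": 1},
  {"translation": [0,0,0.2],"spin": 0,"jaw": 0.9},
  {"translation": [0,0,0.2],"spin": 0,"jaw": 0.85},
  {"translation": [0,0,0.2],"spin": 0,"jaw": 0.8},
  {"translation": [0,0,0.2],"spin": 0,"jaw": 0.75},
])

```text
time: 23.15
tool_pos: [0.4689, -0.1686, 0.0188]
tool_rot: [3.141, 0.0, 1.641]
contact_force: [-0.4, 0.5, -0.2]
opening: 0.0705
grip_force: 0.0
```

Call:
send_rows([
  {"translation": [0,0,0],"spin": 0,"jaw": 0.7},
  {"translation": [0,0,0],"spin": 0,"jaw": 0.66},
  {"translation": [0,0,0],"spin": 0,"jaw": 0.63},
  {"translation": [0,0,0],"spin": 0,"jaw": 0.6},
  {"translation": [0,0,0],"spin": 0,"jaw": 0.55},
], force=20)

```text
time: 23.65
tool_pos: [0.4689, -0.1686, 0.0188]
tool_rot: [3.141, 0.0, 1.641]
contact_force: [0.3, 0.2, -0.8]
opening: 0.0617
grip_force: 20.0
```

Gripped at 61.7 mm with 20 N. Lifting.

Call:
send_rows([
  {"translation": [0,0,0],"spin": 0,"jaw": 0.5},
  {"translation": [0,0,-0.5],"spin": 0,"jaw": 0.5},
  {"translation": [0,0,-1.5],"spin": 0,"jaw": 0.5},
  {"translation": [0,0,-3],"spin": 0,"jaw": 0.5},
  {"translation": [0,0,-5],"spin": 0,"jaw": 0.5},
], force=25)

```text
time: 24.15
tool_pos: [0.4684, -0.1684, 0.0694]
tool_rot: [-3.141, -0.001, 1.641]
contact_force: [0.6, -0.5, -0.2]
opening: 0.0622
grip_force: 25.0
```

Call:
send_rows([
  {"translation": [0,0,-3],"spin": 0,"jaw": 0.5},
  {"translation": [0,0,-6],"spin": 0,"jaw": 0.5},
  {"translation": [0,0,-8],"spin": 0,"jaw": 0.5},
  {"translation": [0,0,-9],"spin": 0,"jaw": 0.5},
  {"translation": [0,0,-9],"spin": 0,"jaw": 0.5},
])

```text
time: 24.65
tool_pos: [0.4694, -0.1689, 0.1602]
tool_rot: [3.139, 0.002, 1.641]
contact_force: [-0.1, 0.8, -1.1]
opening: 0.0616
grip_force: 25.0
```

Run:
```python
from h import *
go(.502,.3203,.15,185.5)
p,d=shot('side','s9');W=cloud('side',d);p=p.astype(int)
m=(p[...,1]>p[...,0]+12)&(p[...,1]>=p[...,2])&(abs(W[...,1]+.17)<.06)&(abs(W[...,0]-.47)<.05)&(d>0)
P=W[m];print(len(P),np.percentile(P,[1,50,99],axis=0).round(3))
```

```text
pos [ 0.4694 -0.1689  0.1602] rot [1.7985e+02 9.0000e-02 9.4010e+01] t 24.65 q [-0.5   0.33  1.65  0.    1.16 -0.57] open 0.0616 grip 25.0 F [-0.1  0.8 -1.1]
-> tool cm [48.57  6.67  0.96] spin 88.508117351171
190 [[ 0.44  -0.22   0.196]
 [ 0.467 -0.214  0.202]
 [ 0.501 -0.136  0.204]]
```

Call:
send_rows([
  {"translation": [1.5,0.2,0],"spin": 0,"jaw": 0.5},
  {"translation": [4.5,0.6,0],"spin": 0,"jaw": 0.5},
  {"translation": [8,1.1,0],"spin": 0,"jaw": 0.5},
  {"translation": [11.5,1.6,0],"spin": 0,"jaw": 0.5},
  {"translation": [15,2.1,0],"spin": 0,"jaw": 0.5},
])

```text
time: 25.2
tool_pos: [0.4782, -0.0151, 0.1574]
tool_rot: [-3.139, -0.001, 1.641]
contact_force: [0.6, -0.5, -1.1]
opening: 0.0615
grip_force: 25.0
```

Call:
send_rows([
  {"translation": [3.5,0.5,0],"spin": 0,"jaw": 0.5},
  {"translation": [7,1,0],"spin": 0,"jaw": 0.5},
  {"translation": [10.5,1.5,0],"spin": 0,"jaw": 0.5},
  {"translation": [14,2,0],"spin": 0,"jaw": 0.5},
  {"translation": [17.5,2.4,0],"spin": 0,"jaw": 0.5},
])

```text
time: 25.7
tool_pos: [0.4896, 0.161, 0.1573]
tool_rot: [-3.139, -0.0, 1.641]
contact_force: [0.5, -0.3, -0.5]
opening: 0.0613
grip_force: 25.0
```

Call:
send_rows([
  {"translation": [3.5,0.5,0],"spin": 0,"jaw": 0.5},
  {"translation": [7,1,0],"spin": 0,"jaw": 0.5},
  {"translation": [10.5,1.5,0],"spin": 0,"jaw": 0.5},
  {"translation": [13.5,1.9,0],"spin": 0,"jaw": 0.5},
  {"translation": [15.5,2.2,0],"spin": 0,"jaw": 0.5},
])

```text
time: 26.2
tool_pos: [0.5003, 0.3176, 0.1569]
tool_rot: [-3.138, 0.0, 1.643]
contact_force: [-0.1, -1.1, -0.6]
opening: 0.0618
grip_force: 25.0
```

Call:
send_rows([
  {"translation": [0.5,0,0],"spin": 4,"jaw": 0.5},
  {"translation": [0.6,0,0],"spin": 11,"jaw": 0.5},
  {"translation": [0.6,0,0],"spin": 18,"jaw": 0.5},
  {"translation": [0.6,0,0],"spin": 25,"jaw": 0.5},
  {"translation": [0.6,0,0],"spin": 32,"jaw": 0.5},
])

```text
time: 26.7
tool_pos: [0.5, 0.3215, 0.157]
tool_rot: [-3.139, 0.003, 1.078]
contact_force: [0.5, 0.4, -1.0]
opening: 0.0617
grip_force: 25.0
```

Call:
send_rows([
  {"translation": [0,0,0],"spin": 7,"jaw": 0.5},
  {"translation": [0,0,0],"spin": 14,"jaw": 0.5},
  {"translation": [0,0,0],"spin": 21,"jaw": 0.5},
  {"translation": [0,0,0],"spin": 28,"jaw": 0.5},
  {"translation": [0,0,0],"spin": 35,"jaw": 0.5},
])

```text
time: 27.2
tool_pos: [0.5, 0.3214, 0.157]
tool_rot: [-3.141, 0.003, 0.467]
contact_force: [0.1, -0.8, -0.3]
opening: 0.0617
grip_force: 25.0
```

Call:
send_rows([
  {"translation": [0,0,0],"spin": 7,"jaw": 0.5},
  {"translation": [0,0,0],"spin": 14,"jaw": 0.5},
  {"translation": [0,0,0],"spin": 19,"jaw": 0.5},
  {"translation": [0,0,0],"spin": 21.5,"jaw": 0.5},
  {"translation": [0,0,0],"spin": 21.5,"jaw": 0.5},
])

```text
time: 27.7
tool_pos: [0.5002, 0.3213, 0.1572]
tool_rot: [3.141, 0.003, 0.096]
contact_force: [-0.4, 0.2, -0.5]
opening: 0.0622
grip_force: 25.0
```

Run:
```python
from h import *
go(.502,.3203,.0,5.4)
```

```text
pos [0.5002 0.3213 0.1572] rot [179.96   0.18   5.51] t 27.7 q [0.44 0.5  1.38 0.   1.26 1.92] open 0.0622 grip 25.0 F [-0.4  0.2 -0.5]
-> tool cm [ 0.21  0.11 15.72] spin 0.11228510669818093
```

Call:
send_rows([
  {"translation": [0.2,0.1,2],"spin": 0,"jaw": 0.5},
  {"translation": [0.2,0.1,5],"spin": 0,"jaw": 0.5},
  {"translation": [0.2,0.1,8],"spin": 0,"jaw": 0.5},
  {"translation": [0.2,0.1,11],"spin": 0,"jaw": 0.5},
  {"translation": [0.2,0.1,13],"spin": 0,"jaw": 0.5},
])

```text
time: 28.2
tool_pos: [0.5017, 0.3198, 0.0256]
tool_rot: [3.14, 0.004, 0.098]
contact_force: [-1.0, -0.5, -0.1]
opening: 0.0622
grip_force: 25.0
```

Call:
send_rows([
  {"translation": [0,0,1],"spin": 0,"jaw": 0.5},
  {"translation": [0,0,2],"spin": 0,"jaw": 0.5},
  {"translation": [0,0,3],"spin": 0,"jaw": 0.5},
  {"translation": [0,0,3.8],"spin": 0,"jaw": 0.5},
  {"translation": [0,0,4],"spin": 0,"jaw": 0.5},
])

```text
time: 28.7
tool_pos: [0.5035, 0.32, -0.0119]
tool_rot: [3.141, 0.001, 0.096]
contact_force: [-0.8, 0.1, -1.0]
opening: 0.0615
grip_force: 25.0
```

Run:
```python
from h import *
go(.502,.3203,-.025,5.4)
```

```text
pos [ 0.5035  0.32   -0.0119] rot [1.7999e+02 4.0000e-02 5.5100e+00] t 28.7 q [0.44 0.7  1.55 0.   0.89 1.91] open 0.0615 grip 25.0 F [-0.8  0.1 -1. ]
-> tool cm [-0.15 -0.05  1.31] spin 0.10805662139802052
```

Call:
send_rows([
  {"translation": [-0.1,0,0.3],"spin": 0,"jaw": 0.5},
  {"translation": [-0.1,0,0.6],"spin": 0,"jaw": 0.5},
  {"translation": [-0.1,0,0.8],"spin": 0,"jaw": 0.5},
  {"translation": [-0.1,0,0.9],"spin": 0,"jaw": 0.5},
  {"translation": [-0.1,0,0.9],"spin": 0,"jaw": 0.5},
])

```text
time: 29.2
tool_pos: [0.5029, 0.32, -0.0203]
tool_rot: [-3.141, -0.0, 0.096]
contact_force: [0.5, -0.2, 0.6]
opening: 0.0616
grip_force: 25.0
```

Call:
send_rows([
  {"translation": [0,0,0.1],"spin": 0,"jaw": 0.5},
  {"translation": [0,0,0.2],"spin": 0,"jaw": 0.5},
  {"translation": [0,0,0.2],"spin": 0,"jaw": 0.5},
  {"translation": [0,0,0.2],"spin": 0,"jaw": 0.5},
  {"translation": [0,0,0.2],"spin": 0,"jaw": 0.5},
])

```text
time: 29.7
tool_pos: [0.5029, 0.32, -0.0222]
tool_rot: [-3.141, -0.0, 0.096]
contact_force: [0.1, -0.6, -0.4]
opening: 0.0623
grip_force: 25.0
```

Call:
send_rows([
  {"translation": [0,0,0.1],"spin": 0,"jaw": 0.5},
  {"translation": [0,0,0.2],"spin": 0,"jaw": 0.5},
  {"translation": [0,0,0.2],"spin": 0,"jaw": 0.5},
  {"translation": [0,0,0.2],"spin": 0,"jaw": 0.5},
  {"translation": [0,0,0.2],"spin": 0,"jaw": 0.5},
])

```text
time: 30.2
tool_pos: [0.503, 0.3201, -0.0235]
tool_rot: [-3.141, -0.001, 0.096]
contact_force: [-2.1, -1.6, 6.2]
opening: 0.0619
grip_force: 25.0
```

Call:
send_rows([
  {"translation": [0,0,0.1],"spin": 0,"jaw": 0.5},
  {"translation": [0,0,0.1],"spin": 0,"jaw": 0.5},
  {"translation": [0,0,0.1],"spin": 0,"jaw": 0.5},
  {"translation": [0,0,0.1],"spin": 0,"jaw": 0.5},
  {"translation": [0,0,0.1],"spin": 0,"jaw": 0.5},
])

```text
time: 30.7
tool_pos: [0.503, 0.3201, -0.0236]
tool_rot: [-3.141, -0.001, 0.096]
contact_force: [-3.7, -3.2, 12.5]
opening: 0.0621
grip_force: 25.0
```

Call:
send_rows([
  {"translation": [0,0,-0.1],"spin": 0,"jaw": 0.7},
  {"translation": [0,0,-0.1],"spin": 0,"jaw": 0.75},
  {"translation": [0,0,-0.1],"spin": 0,"jaw": 0.85},
  {"translation": [0,0,-0.1],"spin": 0,"jaw": 0.95},
  {"translation": [0,0,-0.1],"spin": 0,"jaw": 1},
])

```text
time: 31.2
tool_pos: [0.5027, 0.32, -0.0245]
tool_rot: [3.142, 0.0, 0.096]
contact_force: [-0.1, -0.3, 0.1]
opening: 0.0882
grip_force: 0.0
```

Call:
send_rows([
  {"translation": [0,0,-1],"spin": 0,"jaw": 1},
  {"translation": [0,0,-4],"spin": 0,"jaw": 1},
  {"translation": [0,0,-8],"spin": 0,"jaw": 1},
  {"translation": [0,0,-12],"spin": 0,"jaw": 1},
  {"translation": [0,0,-15],"spin": 0,"jaw": 1},
])

```text
time: 31.7
tool_pos: [0.5035, 0.3203, 0.1293]
tool_rot: [-3.14, -0.003, 0.096]
contact_force: [0.1, 0.2, -0.3]
opening: 0.092
grip_force: 0.0
```

Call:
send_rows([
  {"translation": [-2.5,4,0],"spin": 0,"jaw": 1},
  {"translation": [-5,8,0],"spin": 0,"jaw": 1},
  {"translation": [-7.5,12,0],"spin": 0,"jaw": 1},
  {"translation": [-10,16,0],"spin": 0,"jaw": 1},
  {"translation": [-12,18,0],"spin": 0,"jaw": 1},
])

```text
time: 32.2
tool_pos: [0.3992, 0.1271, 0.1263]
tool_rot: [3.141, -0.0, 0.095]
contact_force: [-0.3, -0.2, 0.4]
opening: 0.0918
grip_force: 0.0
```

Run:
```python
from h import *
p,d=shot('top','t10');shot('side','s10');W=cloud('top',d);Z=np.where(d>0,W[...,2],0)
b=box(d.shape,345,170,405,258)
hsv=cv2.cvtColor(p,cv2.COLOR_RGB2HSV).astype(int);H,S,V=[hsv[...,i] for i in range(3)]
print('remote',rect('top',b&(Z>.037)&(Z<.06),.046))
print('remote col',rect('top',b&(S<90)&(Z>.02),.046))
print('book',rect('top',b&(((S>150)&(H>18)&(H<35)&(V>130))|(Z>.035)),.028))
print('pad',rect('top',box(d.shape,190,180,248,242)&(Z>.013)&(Z<.035),.021))
print('mat',rect('top',box(d.shape,198,188,240,238)&(S>90)&(H>40)&(H<80)&(V>90),.003))
m=box(d.shape,198,188,240,238)&(V>190)&(S<60);print('label',rect('top',m,.021))
go(.511,-.165,.1,185)
cv2.imwrite('pics/c10.png',cv2.resize(p[150:280,190:450,::-1],None,fx=3,fy=3,interpolation=cv2.INTER_CUBIC))
```

```text
remote {'cen': array([ 0.5094, -0.1659]), 'rc': (509.8, -165.8), 'wh': (191.2, 48.3), 'ang': 5.2, 'pa': np.float64(5.0), 'sd': array([0.0474, 0.1897]), 'n': 973}
remote col {'cen': array([ 0.5119, -0.1661]), 'rc': (511.5, -166.0), 'wh': (187.9, 44.7), 'ang': 5.0, 'pa': np.float64(5.1), 'sd': array([0.0442, 0.1869]), 'n': 894}
book {'cen': array([ 0.507 , -0.1676]), 'rc': (508.5, -167.4), 'wh': (196.3, 138.5), 'ang': 4.0, 'pa': np.float64(4.6), 'sd': array([0.1372, 0.1933]), 'n': 2773}
pad {'cen': array([0.5008, 0.3196]), 'rc': (500.8, 319.7), 'wh': (91.3, 62.2), 'ang': 5.3, 'pa': np.float64(6.5), 'sd': array([0.0621, 0.0914]), 'n': 585}
mat {'cen': array([0.5021, 0.3203]), 'rc': (502.2, 320.3), 'wh': (122.8, 92.9), 'ang': 5.7, 'pa': np.float64(5.2), 'sd': array([0.0928, 0.123 ]), 'n': 1140}
label {'cen': array([0.5022, 0.3193]), 'rc': (502.0, 319.3), 'wh': (72.2, 44.4), 'ang': 5.4, 'pa': np.float64(7.0), 'sd': array([0.0443, 0.0716]), 'n': 328}
pos [0.3984 0.1272 0.1264] rot [1.7998e+02 5.0000e-02 5.3500e+00] t 32.3 q [ 0.13  0.23  1.9  -0.    1.01  1.6 ] open 0.0918 grip 0.0 F [-0.8  0.8  0.6]
-> tool cm [ 8.48 30.14  2.64] spin 0.3520410227839079
```

View pics/c10.png

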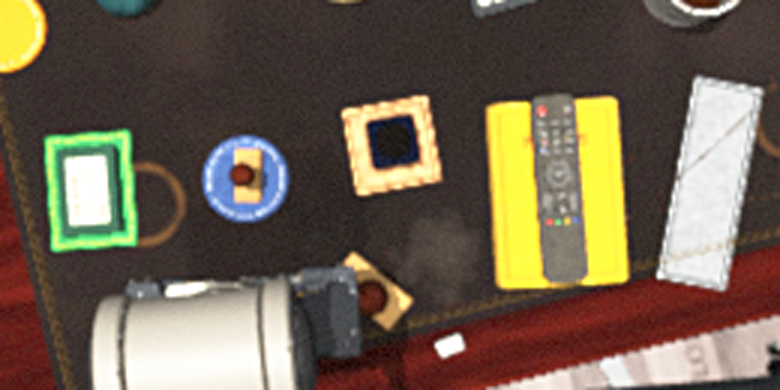

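The pad lies centred on the green mat at (88,190), the stamp and bottle stand in place, and the remote is at (0.5105,-0.166) with a yaw of 5°. Fetching the remote.

Call:
send_rows([
  {"translation": [1,3.5,0],"spin": 0,"jaw": 1},
  {"translation": [2,7,0],"spin": 0,"jaw": 1},
  {"translation": [3,11,0],"spin": 0,"jaw": 1},
  {"translation": [4,15,0],"spin": 0,"jaw": 1},
  {"translation": [5,19,0],"spin": 0,"jaw": 1},
])

```text
time: 32.8
tool_pos: [0.4699, -0.0563, 0.1264]
tool_rot: [3.141, -0.002, 0.097]
contact_force: [0.9, 0.5, 0.7]
opening: 0.0919
grip_force: 0.0
```

Call:
send_rows([
  {"translation": [1,4,0],"spin": 0,"jaw": 1},
  {"translation": [2,8,0],"spin": 0,"jaw": 1},
  {"translation": [3,10.5,0],"spin": 0,"jaw": 1},
  {"translation": [3.4,11.2,0],"spin": 0.2,"jaw": 1},
  {"translation": [3.4,11.2,0],"spin": 0.2,"jaw": 1},
])

```text
time: 33.3
tool_pos: [0.5139, -0.1635, 0.1257]
tool_rot: [-3.141, -0.0, 0.091]
contact_force: [-0.8, 0.8, 0.0]
opening: 0.0918
grip_force: 0.0
```

Run:
```python
from h import *
go(.5105,-.166,.003,5.1)
```

```text
pos [ 0.5139 -0.1635  0.1257] rot [-1.7999e+02 -2.0000e-02  5.2400e+00] t 33.3 q [-0.45  0.43  1.59  0.    1.12  1.03] open 0.0918 grip 0.0 F [-0.8  0.8  0. ]
-> tool cm [-0.36  0.22 12.27] spin 0.14159065097500445
```

Call:
send_rows([
  {"translation": [-0.3,0.2,1],"spin": 0,"jaw": 1},
  {"translation": [-0.3,0.2,3.5],"spin": 0,"jaw": 1},
  {"translation": [-0.3,0.2,6.5],"spin": 0,"jaw": 1},
  {"translation": [-0.3,0.2,8.5],"spin": 0,"jaw": 1},
  {"translation": [-0.3,0.2,9.5],"spin": 0,"jaw": 1},
])

```text
time: 33.8
tool_pos: [0.5086, -0.1634, 0.0287]
tool_rot: [-3.139, 0.003, 0.094]
contact_force: [-0.3, -0.6, 0.1]
opening: 0.0918
grip_force: 0.0
```

Call:
send_rows([
  {"translation": [0,0,0.7],"spin": 0,"jaw": 1},
  {"translation": [0,0,1.3],"spin": 0,"jaw": 1},
  {"translation": [0,0,1.8],"spin": 0,"jaw": 1},
  {"translation": [0,0,2.3],"spin": 0,"jaw": 1},
  {"translation": [0,0,2.5],"spin": 0,"jaw": 1},
])

```text
time: 34.3
tool_pos: [0.5105, -0.1655, 0.0056]
tool_rot: [3.142, -0.0, 0.093]
contact_force: [-0.5, 0.1, 0.3]
opening: 0.0917
grip_force: 0.0
```

Call:
send_rows([
  {"translation": [0,0,0.1],"spin": 0,"jaw": 0.85},
  {"translation": [0,0,0.2],"spin": 0,"jaw": 0.75},
  {"translation": [0,0,0.2],"spin": 0,"jaw": 0.68},
  {"translation": [0,0,0.2],"spin": 0,"jaw": 0.62},
  {"translation": [0,0,0.2],"spin": 0,"jaw": 0.6},
], force=20)

```text
time: 34.8
tool_pos: [0.5105, -0.1656, 0.0038]
tool_rot: [3.142, -0.0, 0.093]
contact_force: [-0.0, 0.5, -0.1]
opening: 0.0575
grip_force: 0.0
```

Run:
```python
from h import *
go(.5105,-.166,.003,5.1)
```

```text
pos [ 0.5105 -0.1656  0.0038] rot [ 1.8e+02 -2.0e-02  5.3e+00] t 34.8 q [-0.46  0.59  1.72  0.    0.83  1.02] open 0.0575 grip 0.0 F [-0.   0.5 -0.1]
-> tool cm [-0.01  0.04  0.08] spin 0.2004762713945496
```

Call:
send_rows([
  {"translation": [0,0,0],"spin": 0,"jaw": 0.56},
  {"translation": [0,0,0],"spin": 0,"jaw": 0.53},
  {"translation": [0,0,0],"spin": 0,"jaw": 0.5},
  {"translation": [0,0,0],"spin": 0,"jaw": 0.45},
  {"translation": [0,0,0],"spin": 0,"jaw": 0.4},
], force=25)

```text
time: 35.3
tool_pos: [0.5106, -0.1656, 0.0038]
tool_rot: [3.141, -0.0, 0.093]
contact_force: [0.7, -1.2, 0.3]
opening: 0.0464
grip_force: 25.0
```

Call:
send_rows([
  {"translation": [0,0,0],"spin": 0,"jaw": 0.35},
  {"translation": [0,0,-0.3],"spin": 0,"jaw": 0.35},
  {"translation": [0,0,-1],"spin": 0,"jaw": 0.35},
  {"translation": [0,0,-2.5],"spin": 0,"jaw": 0.35},
  {"translation": [0,0,-4.5],"spin": 0,"jaw": 0.35},
], force=30)

```text
time: 35.8
tool_pos: [0.5097, -0.165, 0.0488]
tool_rot: [-3.14, 0.002, 0.093]
contact_force: [1.0, -1.0, -1.0]
opening: 0.0467
grip_force: 30.0
```

Run:
```python
from h import *
go(.5199,-.3332,.05,-10.4)
```

```text
pos [ 0.5097 -0.165   0.0488] rot [-1.7992e+02  1.0000e-01  5.3000e+00] t 35.8 q [-0.46  0.53  1.68  0.    0.93  1.02] open 0.0467 grip 30.0 F [ 1. -1. -1.]
-> tool cm [-0.54 16.84 -0.14] spin 15.704019336930358
```

Call:
send_rows([
  {"translation": [0,1,-1],"spin": 0,"jaw": 0.35},
  {"translation": [0,3,-2],"spin": 2,"jaw": 0.35},
  {"translation": [-0.1,6,-2],"spin": 5,"jaw": 0.35},
  {"translation": [-0.2,9,-2],"spin": 8,"jaw": 0.35},
  {"translation": [-0.3,12,-2],"spin": 12,"jaw": 0.35},
])

```text
time: 36.3
tool_pos: [0.5184, -0.287, 0.0689]
tool_rot: [3.141, -0.0, -0.119]
contact_force: [0.6, 0.2, -1.8]
opening: 0.0469
grip_force: 30.0
```

Run:
```python
from h import *
go(.5199,-.3332,.05,-10.4)
```

```text
pos [ 0.5184 -0.287   0.0689] rot [ 1.7999e+02 -1.0000e-02 -6.8300e+00] t 36.3 q [-0.63  0.59  1.5   0.    1.06  1.06] open 0.0469 grip 30.0 F [ 0.6  0.2 -1.8]
-> tool cm [0.7  4.57 1.89] spin 3.573172700161763
```

Call:
send_rows([
  {"translation": [0.3,2.5,0],"spin": 1.8,"jaw": 0.35},
  {"translation": [0.6,4,0.5],"spin": 3.4,"jaw": 0.35},
  {"translation": [0.7,4.6,2],"spin": 3.4,"jaw": 0.35},
  {"translation": [0.7,4.6,4],"spin": 3.4,"jaw": 0.35},
  {"translation": [0.7,4.6,6],"spin": 3.4,"jaw": 0.35},
])

```text
time: 36.8
tool_pos: [0.5196, -0.3308, 0.0067]
tool_rot: [-3.14, 0.001, -0.175]
contact_force: [0.0, 0.4, -1.7]
opening: 0.0469
grip_force: 30.0
```

Call:
send_rows([
  {"translation": [0,0,0.7],"spin": 0,"jaw": 0.35},
  {"translation": [0,0,1.3],"spin": 0,"jaw": 0.35},
  {"translation": [0,0,1.7],"spin": 0,"jaw": 0.35},
  {"translation": [0,0,1.9],"spin": 0,"jaw": 0.35},
  {"translation": [0,0,1.9],"spin": 0,"jaw": 0.35},
])

```text
time: 37.3
tool_pos: [0.5204, -0.3318, -0.01]
tool_rot: [3.141, -0.001, -0.176]
contact_force: [-0.1, 0.4, -1.8]
opening: 0.0468
grip_force: 30.0
```

Run:
```python
from h import *
go(.5199,-.3332,-.0212,-10.4)
```

```text
pos [ 0.5204 -0.3318 -0.01  ] rot [ 1.7999e+02 -3.0000e-02 -1.0080e+01] t 37.3 q [-0.69  0.72  1.49  0.    0.93  1.05] open 0.0468 grip 30.0 F [-0.1  0.4 -1.8]
-> tool cm [-0.02  0.15  1.12] spin 0.3192948327206153
```

Call:
send_rows([
  {"translation": [0,0.1,0.3],"spin": 0.3,"jaw": 0.35},
  {"translation": [0,0.1,0.6],"spin": 0.3,"jaw": 0.35},
  {"translation": [0,0.1,0.8],"spin": 0.3,"jaw": 0.35},
  {"translation": [0,0.1,0.9],"spin": 0.3,"jaw": 0.35},
  {"translation": [0,0.1,0.9],"spin": 0.3,"jaw": 0.35},
])

```text
time: 37.8
tool_pos: [0.5199, -0.3327, -0.0195]
tool_rot: [-3.141, 0.0, -0.181]
contact_force: [-0.0, -0.3, -1.1]
opening: 0.047
grip_force: 30.0
```

Call:
send_rows([
  {"translation": [0,0,0.1],"spin": 0,"jaw": 0.35},
  {"translation": [0,0,0.2],"spin": 0,"jaw": 0.35},
  {"translation": [0,0,0.2],"spin": 0,"jaw": 0.35},
  {"translation": [0,0,0.2],"spin": 0,"jaw": 0.35},
  {"translation": [0,0,0.2],"spin": 0,"jaw": 0.35},
])

```text
time: 38.3
tool_pos: [0.52, -0.3328, -0.0212]
tool_rot: [3.142, -0.0, -0.181]
contact_force: [0.1, 0.8, -0.4]
opening: 0.0468
grip_force: 30.0
```

Call:
send_rows([
  {"translation": [0,0,0.05],"spin": 0,"jaw": 0.35},
  {"translation": [0,0,0.1],"spin": 0,"jaw": 0.35},
  {"translation": [0,0,0.1],"spin": 0,"jaw": 0.35},
  {"translation": [0,0,0.1],"spin": 0,"jaw": 0.35},
  {"translation": [0,0,0.1],"spin": 0,"jaw": 0.35},
])

```text
time: 38.8
tool_pos: [0.5201, -0.3328, -0.0212]
tool_rot: [3.141, -0.001, -0.181]
contact_force: [-2.0, 1.9, 7.8]
opening: 0.047
grip_force: 30.0
```

Call:
send_rows([
  {"translation": [0,0,-0.1],"spin": 0,"jaw": 0.6},
  {"translation": [0,0,-0.1],"spin": 0,"jaw": 0.7},
  {"translation": [0,0,-0.1],"spin": 0,"jaw": 0.8},
  {"translation": [0,0,-0.1],"spin": 0,"jaw": 0.9},
  {"translation": [0,0,-0.1],"spin": 0,"jaw": 0.9},
])

```text
time: 39.3
tool_pos: [0.5199, -0.3327, -0.0215]
tool_rot: [-3.141, 0.0, -0.181]
contact_force: [0.2, -0.5, 0.6]
opening: 0.0808
grip_force: 0.0
```

Call:
send_rows([
  {"translation": [0,0,-1],"spin": 0,"jaw": 0.9},
  {"translation": [0,0,-4],"spin": 0,"jaw": 1},
  {"translation": [0,0,-8],"spin": 0,"jaw": 1},
  {"translation": [0,0,-12],"spin": 0,"jaw": 1},
  {"translation": [0,0,-16],"spin": 0,"jaw": 1},
])

```text
time: 39.8
tool_pos: [0.5198, -0.3326, 0.1411]
tool_rot: [3.141, -0.001, -0.181]
contact_force: [0.6, 0.3, -1.0]
opening: 0.0915
grip_force: 0.0
```

Call:
send_rows([
  {"translation": [-2.5,-3.5,0],"spin": 0,"jaw": 1},
  {"translation": [-5,-7.5,0],"spin": 0,"jaw": 1},
  {"translation": [-7.5,-11.5,0],"spin": 0,"jaw": 1},
  {"translation": [-10,-15.5,0],"spin": 0,"jaw": 1},
  {"translation": [-12,-19,0],"spin": 0,"jaw": 1},
])

```text
time: 40.3
tool_pos: [0.4349, -0.1223, 0.1395]
tool_rot: [-3.141, -0.001, -0.181]
contact_force: [0.3, 0.3, 1.1]
opening: 0.0918
grip_force: 0.0
```

Call:
send_rows([
  {"translation": [-2,-4,0],"spin": 0,"jaw": 1},
  {"translation": [-4,-8,0],"spin": 0,"jaw": 1},
  {"translation": [-5,-12,0],"spin": 0,"jaw": 1},
  {"translation": [-5,-15,0],"spin": 0,"jaw": 1},
  {"translation": [-5,-15,0],"spin": 0,"jaw": 1},
])

```text
time: 40.8
tool_pos: [0.4143, 0.0352, 0.1397]
tool_rot: [-3.141, -0.002, -0.177]
contact_force: [0.8, -0.2, -0.4]
opening: 0.092
grip_force: 0.0
```

Run:
```python
from h import *
p,d=shot('top','t11');shot('side','s11');W=cloud('top',d);Z=np.where(d>0,W[...,2],0)
hsv=cv2.cvtColor(p,cv2.COLOR_RGB2HSV).astype(int);H,S,V=[hsv[...,i] for i in range(3)]
b=box(d.shape,400,165,455,255)
print('remote',rect('top',b&(V<105)&(Z>.01)&(Z<.035),.02), rect('top',b&(Z>.012)&(Z<.035),.02))
print('book',rect('top',box(d.shape,345,170,405,258)&(S>150)&(H>18)&(H<35)&(V>130),.028))
print('pad',rect('top',box(d.shape,190,180,248,242)&(Z>.013)&(Z<.035),.021))
go(.5,0,0)
cv2.imwrite('pics/c11.png',cv2.resize(p[110:280,190:460,::-1],None,fx=2.9,fy=2.9,interpolation=cv2.INTER_CUBIC))
```

```text
remote {'cen': array([ 0.4975, -0.3039]), 'rc': (497.6, -304.1), 'wh': (3.1, 28.1), 'ang': 79.1, 'pa': np.float64(171.9), 'sd': array([0.0032, 0.0314]), 'n': 11} {'cen': array([ 0.5188, -0.3307]), 'rc': (519.1, -330.5), 'wh': (49.4, 191.2), 'ang': 79.6, 'pa': np.float64(169.4), 'sd': array([0.0482, 0.1891]), 'n': 943}
book {'cen': array([ 0.5067, -0.1675]), 'rc': (507.0, -167.1), 'wh': (193.4, 138.4), 'ang': 4.2, 'pa': np.float64(4.4), 'sd': array([0.1376, 0.1926]), 'n': 2767}
pad {'cen': array([0.5008, 0.3196]), 'rc': (500.8, 319.4), 'wh': (91.4, 62.3), 'ang': 5.7, 'pa': np.float64(6.6), 'sd': array([0.0622, 0.0913]), 'n': 586}
pos [0.4142 0.0327 0.1393] rot [ 1.7999e+02 -7.0000e-02 -1.0280e+01] t 40.9 q [-0.11  0.21  1.89 -0.    1.04  1.64] open 0.0921 grip 0.0 F [0.4 0.7 0.3]
-> tool cm [ 9.    1.69 13.94] spin None
```

View pics/c11.png

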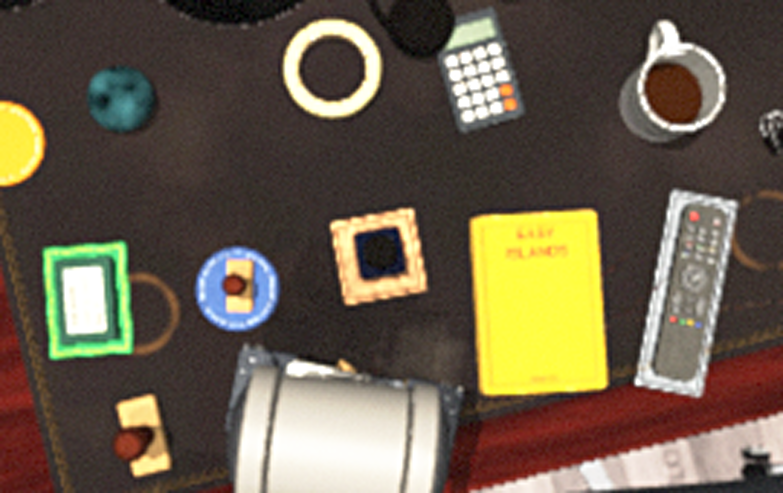

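Everything is in place: pad (85,300), stamp (235,285), bottle (378,253) and remote (690,290) each centred on its mat, and the book and mug unmoved. Handing in.

```bash
python3 -c "
from cell import job
print(job.hand_in())"
```

```text
the job is handed in; nothing more can be done
None
```

The job is handed in: the stamp, ink bottle, stamp pad and remote each measured within about 3 mm of the centre of their places, the right way up, and the book and mug were not moved.

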